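Put the primed trailer parts up to dry

ROBOT

A 6-joint arm with a two-finger parallel gripper is mounted at the origin on the work surface. World frame = base frame: x ahead of the robot, y to its left, z up, the work surface at z = 0. Lengths are in m, angles in degrees, forces in N, time in s.
With the tool pointing down it reaches from about 0.375 to 0.9 m from the base axis. Payload 3.1 kg.
Tool frame: the origin (TCP) lies on the centre line of the jaws, within the pads' length; the fingertips stand 8 mm ahead of it and the grasp point (between the pads) lies 11 mm behind it; z points along the fingers, y is the direction in which the jaws open and shut (so a half turn about z gives the same grasp; the last joint's range is limited). The gripper opens to 87 mm and grips with 3 to 60 N. Pads are 19 mm wide; open, the fingers measure 117 mm over their backs; the gripper's body (75 mm by 190 mm) begins 51 mm behind the grasp point.
Start: joints at [54.288, 30.224, 82.088, -0, 67.689, -10.227], TCP at [0.269, 0.564, 0.231] pointing down, gripper open.
Joint ranges: [-176.69, 176.69], [-43.24, 126.21], [12.49, 139.97], [-82, 262], [0, 151.66], [-163.58, 163.58]. Speed limits (degrees/s): [159.86, 159.86, 180, 180, 180, 180].

INTERFACE

Orientations are given as a 3x3 rotation matrix whose columns are the frame's x, y, z axes.
In Python, from rig import * gives the robot as it stands. The module is installed in compiled form; this text tells all that it offers.
- The arm moves only by the tool arm_command, never from a script. Its argument "commands" is a list of rows, each an object with "translation": the shift along the tool's x, y, z scaled (see below), a list of three; "dr": the turn, a rotation vector about the tool's x, y, z scaled (see below), a list of three; "jaw": the closure, from 0 (fully open) to 1 (shut). In form: [{"translation": [x, y, z], "dr": [ax, ay, az], "jaw": jaw}, ...]. A call has 1 to 12 rows; each row shifts and turns the commanded pose from where the row before left it, along the tool's axes as they then stand; what a row does not reach is not made up. The controller multiplies each number of a shift by 25 mm and each number of a turn by 6 degrees. A row lasts 1/12 s, in which the tool goes at most 41.7 mm and 7.16 degrees, less where a joint would pass 70% of its speed; a pose out of reach is approached as far as the arm can. A call with a number of a shift or a turn outside -1 to 1 is refused whole. A call with a gripper value outside its range is refused whole. The fingers move at their own pace and stop on an object; the grip force is fixed at half the most. Time passes only in rows, so rows that do not move let the fingers close. It gives the time, the measured TCP pose, the force and the opening at its end, in the units of the state.
- read_state(): the state, without advancing time (a new reading comes with each control period).
- capture(name): name is "side" or "top"; returns (picture, depth): 480x640x3 uint8, red, green, blue; 480x640 float32, m along the optical axis (not along the pixel's ray), 0 where there is no reading.
- camera_model(name): a dict with "intrinsics" (3x3 intrinsics, pixels), "pose" (4x4, takes a point from camera to world coordinates). Camera axes: x right, y down, z forward; pixel columns grow to the right and rows downward; lengths in m; the calibration is good to about 2 mm. A picture is of the moment at which its call begins. camera_model takes no time and is no camera call.
- hand_in(): hands the job in, once; it reports no verdict.
The state is a dict: "time_s": time; "joint_positions": joint angles; "qvel": joint speeds; "tau": joint torques, N m; "position": TCP position; "tcp_rot": TCP orientation; "force": force on the tool from outside, world axes, zero at the start; "moment": the same for the moment, N m; "opening": opening from 0.0 (shut) to 1.0 (fully open).
Only numpy, scipy, OpenCV 4.12 (cv2) and the standard library are available. Lean on these libraries where they do the work, as an engineer would, in place of code of your own. Each camera call takes 0.05 s, during which the arm holds its last target.

TASK

Put the freshly primed trailer parts up to dry: move every wheel that hangs on the spray stand to the drying rail and hook it into a gap between the wheels already there, without shoving those along or knocking them off. Slide the two plank panels from the cutting mat into the channels of the panel rack, one in each, fully home against the back stop. Leave the primer jar and the spare wheel where they are.

Things in the scene. Friction and masses are not known exactly. Their poses are not given: they have to be found in the camera images.
- wet1: freshly primed wheel on the spray stand: black tyre, 50 mm diameter, 22 mm wide, in a steel paint hanger, one rigid piece, about 90 g. Origin: the wheel's centre; x across the bar it hangs on, y along the bar (the axle), z up. The hook's flat top rests on the bar at z = 63 mm. Above it a pale wooden grip block, 10 mm thick in x, 18 mm wide in y, z = 66 to 100 mm. More: wet2, wet3.
- wet2: as wet1. Hook 14 mm wide in y, its top plate 19 mm in x and 3 mm thick (underside z = 63 mm), inside from x = -6.5 to +6.5 mm; a lip on the +x side down to z = 53 mm; a 3 mm back leg on the -x side down to the yoke, whose top is at z = 30 mm. Yoke and wheel are 29 mm wide in y over all, and reach z = -25 mm and x = -25 to +25 mm.
- wet3: as wet1 (two or three of wet1 to wet3 are present). The hook's +x side is open between z = 53 and 30 mm, below the lip: lifted about 16 mm, the hanger leaves the 10 mm high bar by moving about 34 mm towards its own -x (then the wheel is clear of the bar and can rise); it goes onto a bar the opposite way and is lowered 16 mm to seat.
- drying_rail: fixed drying rail: flat aluminium bar 8 mm thick and 10 mm high, its top 160 mm above the bench, along the body's y between two round posts (12 to 18 mm thick, at y = +-148 mm, rising 14 mm above the bar). Origin on the bench below the bar's middle; x across the bar. Four wheels hang on it about 76 mm apart, with three gaps of 38 to 54 mm between them.
- drying_rail_top (a point): middle of the top face of the drying rail's bar, axes as the rail.
- spray_stand: fixed spray stand of the same make: bar 8 mm thick, 10 mm high, top 160 mm above the bench, along the body's y, posts at y = +-112 mm. Origin on the bench below the bar's middle. The wheels to move hang on it about 72 mm apart, their -x the same way as the stand's -x (towards the middle of the bench).
- panel_rack: fixed plywood rack, two channels side by side (at y = +41 and -41 mm), open at the mouth on its -x side; panels slide in flat towards +x to a back stop 112 mm in. Origin on the bench below the middle of the mouth. Channel 64 mm wide between walls; flared cheeks reach 15 mm out of the mouth and widen the entry to 74 mm. Heights: see bay1.
- bay1 (a point): centre of a panel fully home in the channel at y = +41 mm of the rack: 56 mm inside the mouth, 29 mm above the bench; x inwards along the channel, y across, z up. Panel edges lie on ledges 9 mm wide, tops 26 mm above the bench, sticking out 14 mm before the mouth; lips 9 mm wide cover the edges (underside 36, top 40 mm above the bench). The middle 46 mm are open above and below.
- bay2 (a point): centre of a panel fully home in the channel at y = -41 mm of the rack; axes and heights as bay1.
- primer_jar: small closed primer jar, 40 mm diameter, 55 mm high, standing on the bench. Origin under its centre. Bystander.
- spare_wheel: bare wheel, 50 mm diameter, 24 mm high, lying flat on the mat. Origin under its centre. Bystander.
- dry1: wheel already drying on the drying rail, not to be disturbed: same shape and frame as wet1 (29 mm wide along the bar; its -x side faces the robot).
- dry2: wheel already drying on the drying rail, not to be disturbed: same shape and frame as wet1 (29 mm wide along the bar; its -x side faces the robot).
- dry3: wheel already drying on the drying rail, not to be disturbed: same shape and frame as wet1 (29 mm wide along the bar; its -x side faces the robot).
- dry4: wheel already drying on the drying rail, not to be disturbed: same shape and frame as wet1 (29 mm wide along the bar; its -x side faces the robot).
- panel1: laser-cut plywood deck panel with plank lines, 110 (x) x 60 (y) x 6 (z) mm, about 40 g, at the start lying flat on the green cutting mat. Origin: its centre; it may go in either end first.
- panel2: laser-cut plywood deck panel with plank lines, 110 (x) x 60 (y) x 6 (z) mm, about 40 g, at the start lying flat on the green cutting mat. Origin: its centre; it may go in either end first.
Not all that is in view belongs to the job. Leave any orange or red look-alike of the wet1 alone.

How it is judged:
By the outcome, as a careful person would: the job done as asked, in the order asked, and still so for the second after the job is handed in, with the robot touching nothing.
Of wet1, wet2, wet3 only 2 to 3 are there at a start; the rules pass over those that are not, and their reading is None.
At some moment in a run one of panel1, panel2 may be knocked a few centimetres aside while the robot is not near it.
It also fails if it takes over 208 s, if anything falls off the work surface, if the arm or the gripper's body presses on something with over 40 N, if the wrist force passes 120 N, or if a joint passes its speed limit or range.

## Working session

There is one attempt and no reset: what is moved stays moved. The work goes in short steps, Python scripts to look and compute and a tool call to move; the robot and the scene stay as the last step left them, time stands still between calls to the robot, and variables do not carry over. Pictures are saved under pics/ and viewed, and the job is handed in when it is done.

Besides the shell and the picture viewer there is one more tool, called after "Request:" as name([rows], argument=value, ...), one row to a line, values as JSON. arm_command: Moves the arm, as the interface text tells. Its arguments: {"type":"object","properties":{"commands":{"type":"array"}},"required":["commands"]}

```bash
mkdir -p pics; ls; python3 - <<'E'
from rig import *
import cv2,numpy as np
s=read_state();print({k:np.round(v,3).tolist() for k,v in s.items()})
for n in("side","top"):
    p,d=capture(n);cv2.imwrite(f"pics/{n}0.png",p[:,:,::-1]);np.save(f"pics/{n}0.npy",d)
    m=camera_model(n);print(n,np.round(m["intrinsics"],1).tolist(),np.round(m["pose"],3).tolist())
E
```

```text
pics
{'time_s': 0.0, 'joint_positions': [54.286, 30.279, 82.157, 0.001, 67.687, -10.225], 'qvel': [-0.063, 0.02, -0.064, -0.022, -0.05, -0.047], 'tau': [-0.001, -44.004, -17.659, 0.063, 0.058, -0.0], 'position': [0.268, 0.564, 0.23], 'tcp_rot': [[-0.903, 0.43, -0.001], [0.43, 0.903, -0.002], [0.0, -0.002, -1.0]], 'force': [0.397, 0.505, -0.208], 'moment': [-0.003, 0.007, -0.028], 'opening': 0.998}
side [[505.4, 0.0, 308.2], [0.0, 505.4, 238.4], [0.0, 0.0, 1.0]] [[-0.992, -0.08, 0.099, 0.386], [-0.125, 0.476, -0.871, 1.008], [0.023, -0.876, -0.482, 0.646], [0.0, 0.0, 0.0, 1.0]]
top [[558.5, 0.0, 326.4], [0.0, 558.5, 239.3], [0.0, 0.0, 1.0]] [[0.015, -0.988, 0.151, 0.272], [-1.0, -0.015, 0.001, 0.054], [0.001, -0.151, -0.988, 1.63], [0.0, 0.0, 0.0, 1.0]]
```

View pics/side0.png

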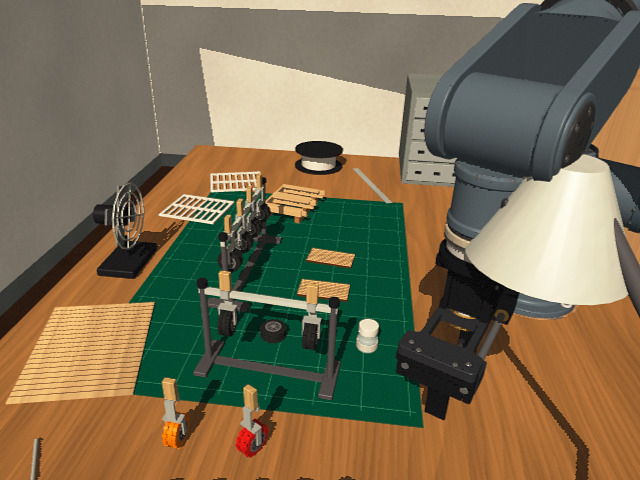

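View pics/top0.png

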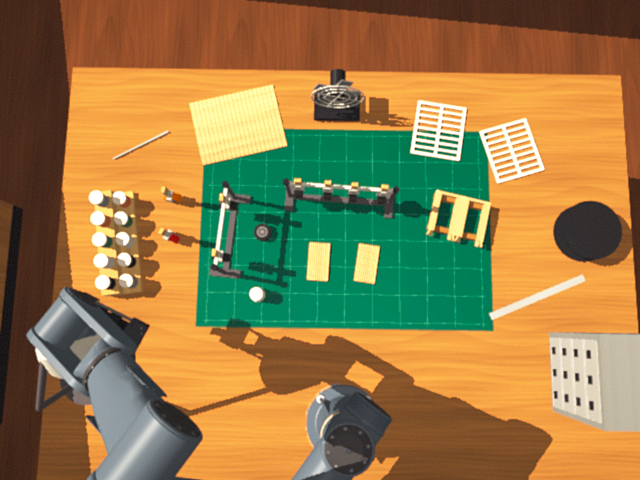

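The side view shows the spray stand (posts at about 205,290 and 333,305) with two black wet wheels at (227,300) and (312,315). The orange (172,430) and red (252,435) look-alikes stand in front of it. In the top view the drying rail runs (290,185)–(395,190), the panels are at (318,262) and (367,263), and the rack is at (458,218). Next I'll enlarge these.

```bash
python3 - <<'E'
import cv2
t=cv2.imread("pics/top0.png");s=cv2.imread("pics/side0.png")
cv2.imwrite("pics/c1.png",cv2.resize(t[165:295,190:400],(800,495),interpolation=cv2.INTER_CUBIC))
cv2.imwrite("pics/c2.png",cv2.resize(t[180:260,400:500],(750,600),interpolation=cv2.INTER_CUBIC))
cv2.imwrite("pics/c3.png",cv2.resize(s[160:400,180:400],(550,600),interpolation=cv2.INTER_CUBIC))
cv2.imwrite("pics/c4.png",cv2.resize(s[165:285,200:340],(700,600),interpolation=cv2.INTER_CUBIC))
E
```

```text
(no output)
```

View pics/c1.png

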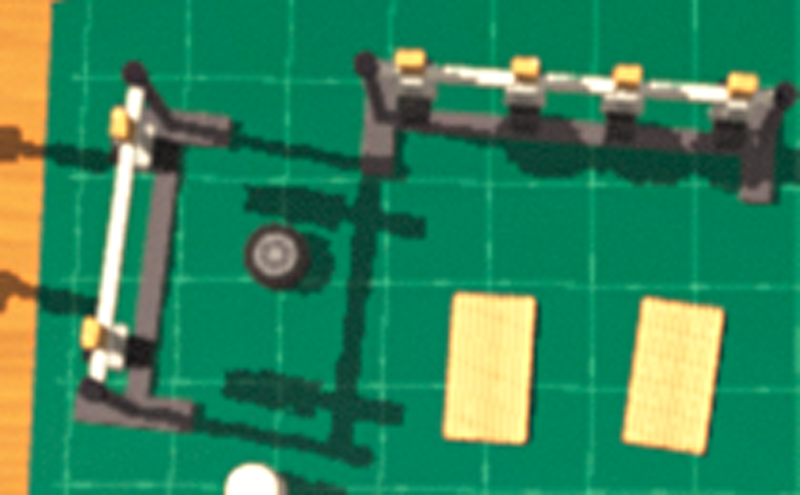

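View pics/c2.png

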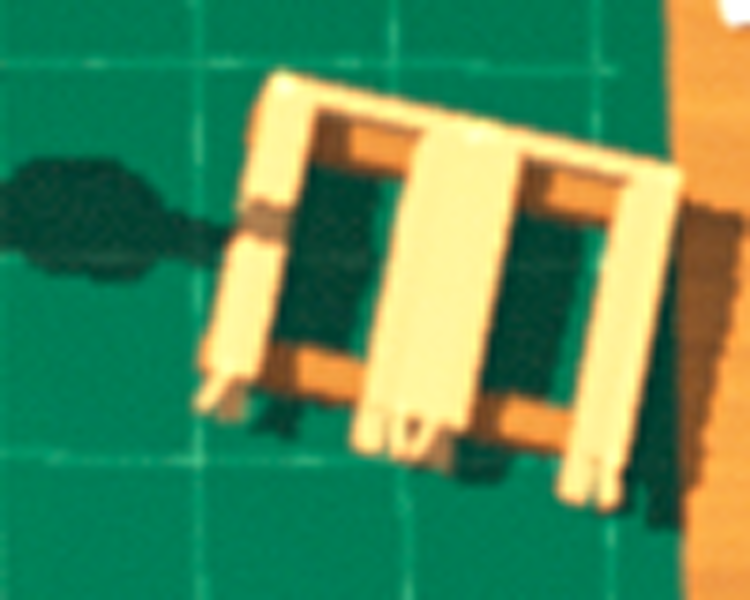

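View pics/c3.png

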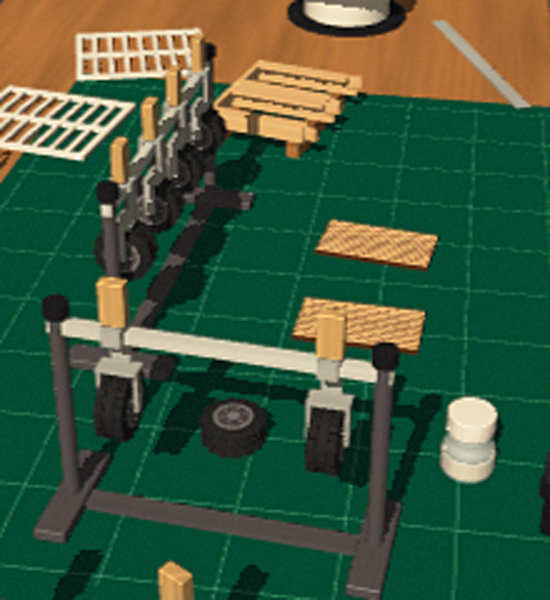

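View pics/c4.png

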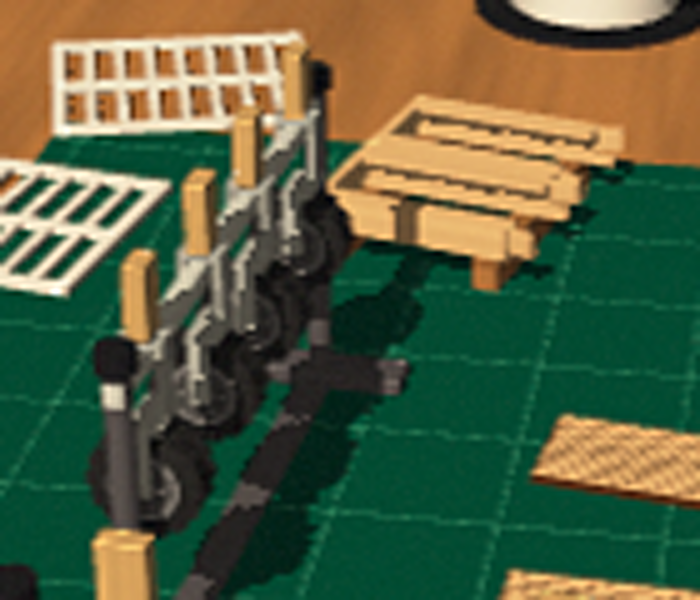

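```bash
cat > h.py <<'E'
from rig import *
import cv2,numpy as np
def cloud(n,d):
    m=camera_model(n);K=np.array(m["intrinsics"]);T=np.array(m["pose"])
    v,u=np.mgrid[0:480,0:640]
    P=np.stack([(u-K[0,2])/K[0,0]*d,(v-K[1,2])/K[1,1]*d,d],-1)
    return P@T[:3,:3].T+T[:3,3]
def onplane(n,uv,z):
    m=camera_model(n);K=np.array(m["intrinsics"]);T=np.array(m["pose"])
    uv=np.atleast_2d(np.array(uv,float))
    r=np.c_[(uv-K[:2,2])/[K[0,0],K[1,1]],np.ones(len(uv))]@T[:3,:3].T
    return T[:3,3]+r*((z-T[2,3])/r[:,2])[:,None]
def snap(tag,n):
    p,d=capture(n);cv2.imwrite(f"pics/{n}{tag}.png",p[:,:,::-1]);np.save(f"pics/{n}{tag}.npy",d);return p,d
def wood(p):
    h=cv2.cvtColor(p,cv2.COLOR_RGB2HSV);return cv2.inRange(h,(8,70,110),(30,255,255))
E
python3 - <<'E'
from h import *
np.set_printoptions(precision=4,suppress=True)
p=cv2.imread("pics/top0.png")[:,:,::-1].copy();d=np.load("pics/top0.npy");C=cloud("top",d)
w=wood(p)
# panels/grips in region
for name,(x0,x1,y0,y1),zr in [("grips",(200,400,165,285),(0.17,0.21)),("panels",(290,400,230,300),(-.01,.03)),("jarwheel",(245,280,215,305),(0.015,.08)),("rackl",(400,500,180,260),(0.034,0.06)),("rackledge",(400,500,180,260),(0.015,0.034))]:
    m=np.zeros((480,640),np.uint8);s=np.s_[y0:y1,x0:x1]
    z=C[...,2]
    m[s]=((z[s]>zr[0])&(z[s]<zr[1])&((w[s]>0)|(name=="jarwheel")))*255
    n,l,st,ce=cv2.connectedComponentsWithStats(m)
    for i in range(1,n):
        if st[i,4]<8: continue
        P=C[l==i]
        c=cv2.findContours((l==i).astype(np.uint8),0,2)[0][0]
        print(name,st[i].tolist(),ce[i],"mean",P.mean(0),"zmed",np.median(P[:,2]), "rect",cv2.minAreaRect(((P[:,:2])*1000).astype(np.float32)))
# lamp: side cloud
ds=np.load("pics/side0.npy");S=cloud("side",ds)
for uv in[(530,200),(560,250),(480,250),(610,270),(585,170),(430,370)]: print("side",uv,S[uv[1],uv[0]])
for uv in[(50,370),(45,345),(40,400),(70,320)]: print("top",uv,C[uv[1],uv[0]])
E
```

```text
grips [294, 179, 8, 6, 44] [297.5 181.5] mean [0.6459 0.1351 0.1899] zmed 0.19311327274374757 rect ((646.8960571289062, 135.2906036376953), (10.178207397460938, 18.248146057128906), 1.2784210443496704)
grips [325, 181, 7, 6, 39] [327.7692 183.3846] mean [0.6413 0.0548 0.1922] zmed 0.19532141317445229 rect ((642.8136596679688, 54.20500564575195), (10.589127540588379, 15.96201229095459), 1.0996125936508179)
grips [351, 183, 8, 6, 40] [354.325 185.5  ] mean [ 0.6371 -0.0156  0.1902] zmed 0.1926504844759629 rect ((638.6997680664062, -15.888317108154297), (18.049503326416016, 10.538272857666016), 85.88121795654297)
grips [381, 185, 8, 6, 44] [384.5 187.5] mean [ 0.6328 -0.0954  0.1907] zmed 0.19354151499167982 rect ((633.623291015625, -95.68316650390625), (10.251708984375, 17.52912139892578), 0.23957230150699615)
grips [220, 194, 6, 9, 42] [222.0476 197.9524] mean [0.5979 0.3327 0.1918] zmed 0.19487062255833976 rect ((598.9338989257812, 333.25225830078125), (9.782705307006836, 17.748571395874023), 80.78823852539062)
grips [212, 249, 6, 8, 40] [214.35  252.575] mean [0.4525 0.3463 0.1927] 
[... 2580 characters left out ...]
rect ((543.517578125, -244.0225067138672), (13.434774398803711, 15.736518859863281), 69.16541290283203)
rackledge [456, 237, 5, 5, 16] [458.0625 239.125 ] mean [ 0.5234 -0.3263  0.0254] zmed 0.025477106520780057 rect ((523.8013305664062, -326.42877197265625), (7.880879878997803, 14.024894714355469), 76.0842056274414)
side (530, 200) [0.2525 0.6208 0.4822]
side (560, 250) [0.2315 0.6505 0.4552]
side (480, 250) [0.2815 0.6171 0.4312]
side (610, 270) [0.1912 0.6513 0.4416]
side (585, 170) [0.218  0.6203 0.5099]
side (430, 370) [0.3105 0.6463 0.3172]
top (50, 370) [0.1712 0.6212 0.4516]
top (45, 345) [0.2268 0.575  0.5752]
top (40, 400) [0.0945 0.6964 0.3298]
top (70, 320) [0.2734 0.5389 0.5611]
```

```bash
python3 - <<'E'
from h import *
np.set_printoptions(precision=4,suppress=True)
for n in("top","side"):
    p=cv2.imread(f"pics/{n}0.png")[:,:,::-1].copy();d=np.load(f"pics/{n}0.npy");C=cloud(n,d)
    h=cv2.cvtColor(p,cv2.COLOR_RGB2HSV); w=wood(p)>0
    x,y,z=C[...,0],C[...,1],C[...,2]
    white=(h[...,1]<60)&(h[...,2]>150)
    for nm,R in [("stand",(x>.38)&(x<.66)&(y>.31)&(y<.37)),("rail",(x>.6)&(x<.68)&(y>-.13)&(y<.17))]:
        m=white&R&(z>.152)&(z<.166)&(d>0)
        P=C[m]; 
        if len(P)<20: print(n,nm,len(P));continue
        vx,vy,cx,cy=cv2.fitLine((P[:,:2]*1000).astype(np.float32),cv2.DIST_HUBER,0,.01,.01).ravel()
        r=(P[:,:2]*1000-[cx,cy])@[-vy,vx]
        print(n,nm,len(P),"dir",np.degrees(np.arctan2(vy,vx)),"c",cx,cy,"z",np.percentile(P[:,2],[10,50,90]),"resid",np.percentile(r,[2,50,98]))
        for xx in((452,599) if nm=="stand" else ()): print("  bar y at x",xx,cy+(xx-cx)*vy/vx)
        for yy in((135,54,-16,-96) if nm=="rail" else ()): print("  bar x at y",yy,cx+(yy-cy)*vx/vy)
    m=(w&(z>.168)&(z<.215)&(x>.35)&(x<.7)&(y>-.13)&(y<.38)).astype(np.uint8)
    k,l,st,ce=cv2.connectedComponentsWithStats(m)
    for i in range(1,k):
        if st[i,4]>15:
            P=C[l==i];rc=cv2.minAreaRect((P[:,:2]*1000).astype(np.float32))
            print(n,"grip",ce[i],np.round(rc[0],1),np.round(rc[1],1),round(rc[2],1),"zmax",np.percentile(P[:,2],97))
    g=(h[...,0]>60)&(h[...,0]<95)&(h[...,1]>120)&(x>.36)&(x<.6)&(y>-.2)&(y<.2); print(n,"mat z",np.median(z[g]), "n",g.sum())
    pm=w&(z<.03)&(x>.38)&(x<.53)&(y>-.15)&(y<.15); print("panel z",np.median(z[pm]))
    t=(x>.25)&(x<.31)&(y>-.3)&(y<.1)&(z<.02)&w; print("table z",np.median(z[t]))
E
```

```text
top stand 222 dir -5.1375465 c 527.19434 339.93036 z [0.1545 0.1595 0.1639] resid [-3.7957  0.0024  5.1519]
  bar y at x 452 346.69095
  bar y at x 599 333.47443
top rail 254 dir 86.44987 c 639.7576 16.63049 z [0.1554 0.1601 0.1642] resid [-5.5054  0.0158  8.2298]
  bar x at y 135 647.1014
  bar x at y 54 642.07605
  bar x at y -16 637.7332
  bar x at y -96 632.76996
top grip [297.5 181.5] [646.9 135.3] [10.2 18.2] 1.3 zmax 0.20078421556626574
top grip [327.85 183.4 ] [642.8  54.1] [10.6 16.1] 1.1 zmax 0.20134375847657604
top grip [354.325 185.5  ] [638.7 -15.9] [18.  10.5] 85.9 zmax 0.20034310374821915
top grip [384.5 187.5] [633.6 -95.7] [10.3 17.5] 0.2 zmax 0.20206534351075503
top grip [222.1818 198.0227] [598.9 333.2] [10.  17.7] 80.8 zmax 0.2013162742497792
top grip [214.5   252.619] [452.5 347.1] [11.  17.7] 87.4 zmax 0.20001231812469294
top mat z 0.0005628760916358555 n 9097
panel z 0.005698935359531587
table z -0.00045211239376230505
side stand 825 dir -5.188097 c 526.4609 343.2967 z [0.1533 0.1584 0.1606] resid [-7.7376  0.0078  6.6452]
  bar y at x 452 350.05756
  bar y at x 599 336.7103
side rail 117 dir 86.962364 c 639.34125 13.00345 z [0.1581 0.1603 0.1632] resid [-8.3724  0.0219  8.2887]
  bar x at y 135 645.8152
  bar x at y 54 641.5168
  bar x at y -16 637.8021
  bar x at y -96 633.5568
side grip [258.5185 179.8704] [632.7 -94.6] [21.3  8.7] 89.9 zmax 0.19773546841366024
side grip [248.7667 192.7833] [637.5 -14.6] [20.6  9. ] 86.9 zmax 0.19766725642657468
side grip [239.0286 206.3571] [642.2  56.7] [10.2 19.6] 0.0 zmax 0.19762774119507828
side grip [226.875 223.475] [647.3 143.7] [10.3 32.2] 2.6 zmax 0.19727650490532542
side grip [224.2333 279.4167] [598.1 334.9] [11.1 18.2] 84.4 zmax 0.19751627875267366
side grip [312.3269 291.9279] [451.5 348.2] [12.9 17.4] 83.6 zmax 0.19737097556989147
side mat z 0.0007904439352972581 n 6678
panel z 0.00591394480857943
table z 0.0001228841531666358
```

```bash
cat >> h.py <<'E'
def plan(x,y,z,yaw=None,mm=False):
    """units of turn (about tool z) and then translation units in axes after the turn"""
    s=read_state();R=np.array(s["tcp_rot"]);p=np.array(s["position"])
    cy=np.degrees(np.arctan2(R[1,1],R[0,1]))
    if yaw is None: yaw=cy
    dy=(yaw-cy+90)%180-90
    a=np.radians(cy+dy);Y=np.array([np.cos(a),np.sin(a),0]);Z=np.array([0,0,-1.]);X=np.cross(Y,Z)
    d=np.array([x,y,z])-p
    print("t",round(s["time_s"],2),"pos",np.round(p,4),"yaw",round(cy,2),"tilt",np.round(R[:2,2],4),"F",np.round(s["force"],1),"open",round(s["opening"],3))
    print(" dr_z units",round(-dy/6,3)," trans units",np.round([d@X/.025,d@Y/.025,d@Z/.025],3))
E
python3 -c "
from h import *
plan(.5985,.334,.28)"
```

```text
t 0.1 pos [0.2685 0.5637 0.2297] yaw 64.51 tilt [-0.0011 -0.0016] F [ 0.4 -0.6  0.8] open 0.999
 dr_z units -0.0  trans units [-15.868  -2.613  -2.013]
```

Request:
arm_command([
  {"translation": [-0.88,-0.145,-0.1],"dr": [0,0,0],"jaw": 0},
  {"translation": [-0.88,-0.145,-0.1],"dr": [0,0,0],"jaw": 0},
  {"translation": [-0.88,-0.145,-0.1],"dr": [0,0,0],"jaw": 0},
  {"translation": [-0.88,-0.145,-0.1],"dr": [0,0,0],"jaw": 0},
  {"translation": [-0.88,-0.145,-0.1],"dr": [0,0,0],"jaw": 0},
  {"translation": [-0.88,-0.145,-0.1],"dr": [0,0,0],"jaw": 0},
  {"translation": [-0.88,-0.145,-0.1],"dr": [0,0,0],"jaw": 0},
  {"translation": [-0.88,-0.145,-0.1],"dr": [0,0,0],"jaw": 0},
  {"translation": [-0.88,-0.145,-0.1],"dr": [0,0,0],"jaw": 0},
  {"translation": [-0.88,-0.145,-0.1],"dr": [0,0,0],"jaw": 0},
  {"translation": [-0.88,-0.145,-0.1],"dr": [0,0,0],"jaw": 0},
  {"translation": [-0.88,-0.145,-0.1],"dr": [0,0,0],"jaw": 0},
])

```text
time_s: 1.1
position: [0.489, 0.4104, 0.2601]
tcp_rot: [[-0.903, 0.43, -0.001], [0.43, 0.903, -0.001], [0.001, -0.001, -1.0]]
force: [0.7, -0.1, 0.3]
opening: 0.998
```

Request:
arm_command([
  {"translation": [-0.88,-0.145,-0.1],"dr": [0,0,0],"jaw": 0},
  {"translation": [-0.88,-0.145,-0.1],"dr": [0,0,0],"jaw": 0},
  {"translation": [-0.88,-0.145,-0.1],"dr": [0,0,0],"jaw": 0},
  {"translation": [-0.88,-0.145,-0.1],"dr": [0,0,0],"jaw": 0},
  {"translation": [-0.5,-0.145,-0.1],"dr": [0,0,0],"jaw": 0},
  {"translation": [0,0,0],"dr": [0,0,-0.85],"jaw": 0},
  {"translation": [0,0,0],"dr": [0,0,-0.85],"jaw": 0},
  {"translation": [0,0,0],"dr": [0,0,-0.85],"jaw": 0},
  {"translation": [0,0,0],"dr": [0,0,-0.84],"jaw": 0},
  {"translation": [0,0,0],"dr": [0,0,0],"jaw": 0},
  {"translation": [0,0,0],"dr": [0,0,0],"jaw": 0},
])

```text
time_s: 2.02
position: [0.5709, 0.3518, 0.2727]
tcp_rot: [[-0.996, 0.092, -0.001], [0.092, 0.996, -0.0], [0.001, -0.0, -1.0]]
force: [-0.5, -0.1, -0.2]
opening: 0.997
```

```bash
python3 -c "
from h import *
plan(.5985,.334,.176,84.8);print(np.round(read_state()['joint_positions'],1))"
```

```text
t 2.02 pos [0.5709 0.3518 0.2727] yaw 84.74 tilt [-0.001  -0.0002] F [-0.5 -0.1 -0.2] open 0.997
 dr_z units -0.01  trans units [-1.164 -0.609  3.868]
[ 22.1  31.7  72.2   0.   76.2 -62.6]
```

Request:
arm_command([
  {"translation": [-0.58,-0.3,0],"dr": [0,0,0],"jaw": 0},
  {"translation": [-0.58,-0.3,0.3],"dr": [0,0,0],"jaw": 0},
  {"translation": [0,0,0.8],"dr": [0,0,0],"jaw": 0},
  {"translation": [0,0,0.8],"dr": [0,0,0],"jaw": 0},
  {"translation": [0,0,0.8],"dr": [0,0,0],"jaw": 0},
  {"translation": [0,0,0.7],"dr": [0,0,0],"jaw": 0},
  {"translation": [0,0,0.46],"dr": [0,0,0],"jaw": 0},
  {"translation": [0,0,0],"dr": [0,0,0],"jaw": 0.3},
  {"translation": [0,0,0],"dr": [0,0,0],"jaw": 0.6},
])

```text
time_s: 2.77
position: [0.5996, 0.3334, 0.1757]
tcp_rot: [[-0.996, 0.091, -0.001], [0.091, 0.996, -0.001], [0.001, -0.001, -1.0]]
force: [0.5, -0.3, 1.1]
opening: 0.922
```

```bash
python3 -c "
from h import *
plan(.5985,.334,.176,84.8)
p,d=snap('1','side');cv2.imwrite('pics/s1c.png',cv2.resize(p[200:380,150:390,::-1],(800,600)))"
```

```text
t 2.77 pos [0.5996 0.3334 0.1757] yaw 84.79 tilt [-0.0009 -0.0006] F [ 0.5 -0.3  1.1] open 0.922
 dr_z units -0.002  trans units [ 0.046  0.018 -0.011]
```

View pics/s1c.png

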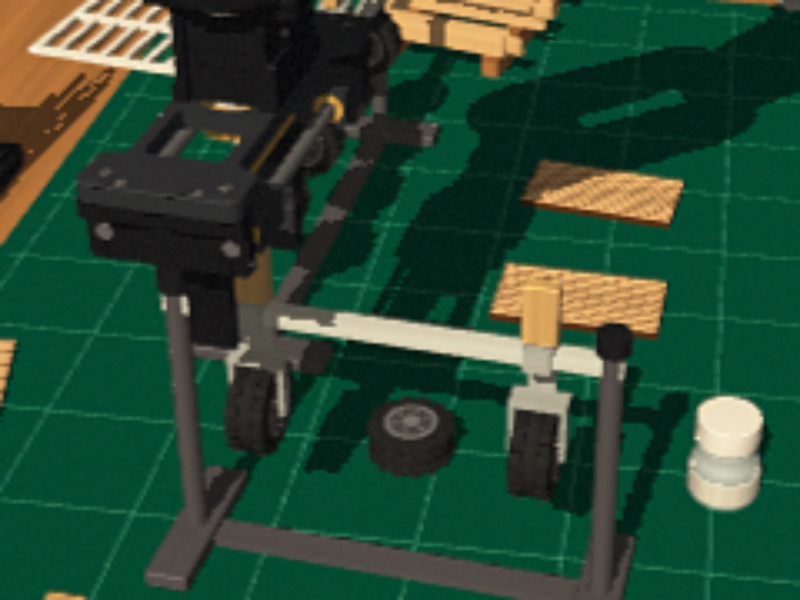

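The enlarged view shows the jaws straddling the grip block of the black-tyred far wet wheel (crop about 255,270). The orange and red look-alikes are outside this crop. Closing.

Request:
arm_command([
  {"translation": [0,0,0],"dr": [0,0,0],"jaw": 1},
  {"translation": [0,0,0],"dr": [0,0,0],"jaw": 1},
  {"translation": [0,0,0],"dr": [0,0,0],"jaw": 1},
  {"translation": [0,0,0],"dr": [0,0,0],"jaw": 1},
  {"translation": [0,0,0],"dr": [0,0,0],"jaw": 1},
  {"translation": [0,0,0],"dr": [0,0,0],"jaw": 1},
  {"translation": [0,0,0],"dr": [0,0,0],"jaw": 1},
  {"translation": [0,0,0],"dr": [0,0,0],"jaw": 1},
])

```text
time_s: 3.48
position: [0.5989, 0.3342, 0.1766]
tcp_rot: [[-0.996, 0.09, -0.0], [0.09, 0.996, -0.0], [0.0, -0.0, -1.0]]
force: [0.2, -0.6, 0.3]
opening: 0.277
```

Request:
arm_command([
  {"translation": [0,0,0],"dr": [0,0,0],"jaw": 1},
  {"translation": [0,0,0],"dr": [0,0,0],"jaw": 1},
  {"translation": [0,0,0],"dr": [0,0,0],"jaw": 1},
  {"translation": [0,0,0],"dr": [0,0,0],"jaw": 1},
])

```text
time_s: 3.82
position: [0.5989, 0.3341, 0.1765]
tcp_rot: [[-0.996, 0.09, -0.0], [0.09, 0.996, -0.0], [0.0, -0.0, -1.0]]
force: [-0.5, -0.8, 0.1]
opening: 0.112
```

Request:
arm_command([
  {"translation": [0,0,-0.16],"dr": [0,0,0],"jaw": 1},
  {"translation": [0,0,-0.24],"dr": [0,0,0],"jaw": 1},
  {"translation": [0,0,-0.24],"dr": [0,0,0],"jaw": 1},
  {"translation": [0,0,0],"dr": [0,0,0],"jaw": 1},
  {"translation": [0,0,0],"dr": [0,0,0],"jaw": 1},
])

```text
time_s: 4.23
position: [0.5994, 0.3344, 0.1935]
tcp_rot: [[-0.996, 0.09, 0.002], [0.09, 0.996, 0.001], [-0.002, 0.001, -1.0]]
force: [-0.4, -0.5, -0.4]
opening: 0.113
```

```bash
python3 -c "
from h import *
plan(.5985,.334,.176,84.8)
p,d=snap('2','side');cv2.imwrite('pics/s2c.png',cv2.resize(p[260:380,180:340,::-1],(800,600)))"
```

```text
t 4.23 pos [0.5994 0.3344 0.1935] yaw 84.86 tilt [0.0017 0.0007] F [-0.4 -0.5 -0.4] open 0.113
 dr_z units 0.01  trans units [ 0.035 -0.02   0.701]
```

View pics/s2c.png

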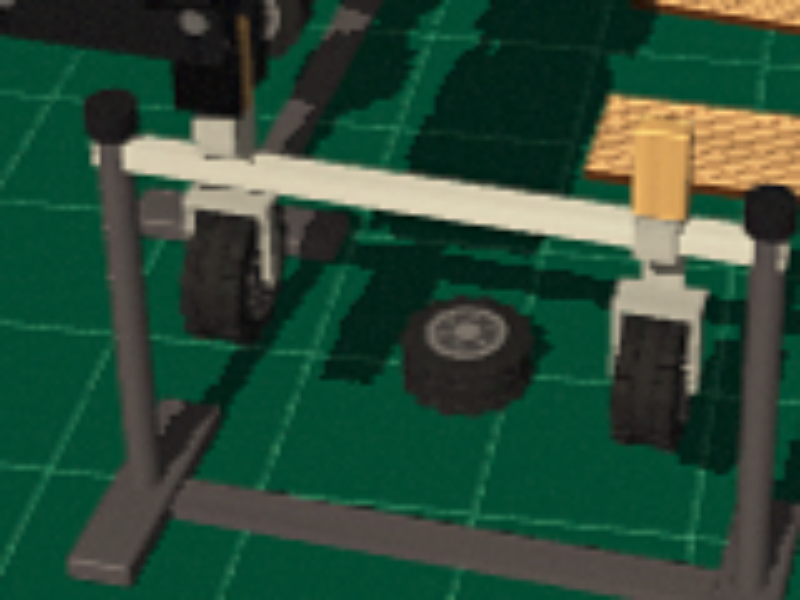

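The lip is above the bar with the yoke below it, so the hanger is free to slide off. Next: back out 42 mm, then up.

Request:
arm_command([
  {"translation": [0,-0.4,0],"dr": [0,0,0],"jaw": 1},
  {"translation": [0,-0.4,0],"dr": [0,0,0],"jaw": 1},
  {"translation": [0,-0.4,0],"dr": [0,0,0],"jaw": 1},
  {"translation": [0,-0.5,0],"dr": [0,0,0],"jaw": 1},
  {"translation": [0,0,0],"dr": [0,0,0],"jaw": 1},
  {"translation": [0,0,-0.6],"dr": [0,0,0],"jaw": 1},
  {"translation": [0,0,-0.8],"dr": [0,0,0],"jaw": 1},
  {"translation": [0,0,-0.8],"dr": [0,0,0],"jaw": 1},
  {"translation": [0,0,-0.8],"dr": [0,0,0],"jaw": 1},
  {"translation": [0,0,-0.8],"dr": [0,0,0],"jaw": 1},
  {"translation": [0,0,-0.8],"dr": [0,0,0],"jaw": 1},
  {"translation": [0,0,-0.8],"dr": [0,0,0],"jaw": 1},
])

```text
time_s: 5.28
position: [0.595, 0.2915, 0.3286]
tcp_rot: [[-0.996, 0.09, -0.0], [0.09, 0.996, 0.0], [0.0, 0.0, -1.0]]
force: [-0.2, -0.0, -0.9]
opening: 0.115
```

Request:
arm_command([
  {"translation": [0,0,-0.5],"dr": [0,0,0.7],"jaw": 1},
  {"translation": [0,0,0],"dr": [0,0,0.99],"jaw": 1},
  {"translation": [0,0,0],"dr": [0,0,0.99],"jaw": 1},
  {"translation": [0,0,0],"dr": [0,0,0.99],"jaw": 1},
  {"translation": [0,0,0],"dr": [0,0,0.99],"jaw": 1},
  {"translation": [0,0,0],"dr": [0,0,0.99],"jaw": 1},
  {"translation": [0,0,0],"dr": [0,0,0.99],"jaw": 1},
  {"translation": [0,0,0],"dr": [0,0,0.99],"jaw": 1},
  {"translation": [0,0,0],"dr": [0,0,0.99],"jaw": 1},
  {"translation": [0,0,0],"dr": [0,0,0.99],"jaw": 1},
  {"translation": [0,0,0],"dr": [0,0,0.99],"jaw": 1},
  {"translation": [0,0,0],"dr": [0,0,0.99],"jaw": 1},
])

```text
time_s: 6.28
position: [0.595, 0.2915, 0.34]
tcp_rot: [[-0.259, 0.966, -0.0], [0.966, 0.259, 0.0], [0.0, -0.0, -1.0]]
force: [0.1, 0.7, -0.7]
opening: 0.112
```

Request:
arm_command([
  {"translation": [0,0,0],"dr": [0,0,0.99],"jaw": 1},
  {"translation": [0,0,0],"dr": [0,0,0.99],"jaw": 1},
  {"translation": [0,0,0],"dr": [0,0,0.99],"jaw": 1},
  {"translation": [0,0,0],"dr": [0,0,0],"jaw": 1},
  {"translation": [0,0,0],"dr": [0,0,0],"jaw": 1},
])

```text
time_s: 6.7
position: [0.5951, 0.2916, 0.34]
tcp_rot: [[0.041, 0.999, -0.0], [0.999, -0.041, 0.0], [0.0, -0.0, -1.0]]
force: [-0.1, 0.2, -0.9]
opening: 0.113
```

```bash
python3 -c "
from h import *
a=np.radians(-3.3)
plan(.6443-.044*np.cos(a),.0953-.044*np.sin(a),.1935,-3.3);print(np.round(read_state()['joint_positions'],1))"
```

```text
t 6.7 pos [0.5951 0.2916 0.34  ] yaw -2.38 tilt [-0.0002  0.0001] F [-0.1  0.2 -0.9] open 0.113
 dr_z units 0.154  trans units [-7.724  0.658  5.86 ]
[16.5 28.  68.2  0.  83.8 18.8]
```

Request:
arm_command([
  {"translation": [0,0,0],"dr": [0,0,0.154],"jaw": 1},
  {"translation": [-0.4,0,0],"dr": [0,0,0],"jaw": 1},
  {"translation": [-0.8,0,0],"dr": [0,0,0],"jaw": 1},
  {"translation": [-0.8,0.1,0],"dr": [0,0,0],"jaw": 1},
  {"translation": [-0.8,0.1,0],"dr": [0,0,0],"jaw": 1},
  {"translation": [-0.8,0.1,0],"dr": [0,0,0],"jaw": 1},
  {"translation": [-0.8,0.1,0],"dr": [0,0,0],"jaw": 1},
  {"translation": [-0.8,0.1,0],"dr": [0,0,0],"jaw": 1},
  {"translation": [-0.8,0.1,0],"dr": [0,0,0],"jaw": 1},
  {"translation": [-0.8,0.06,0],"dr": [0,0,0],"jaw": 1},
  {"translation": [-0.6,0,0],"dr": [0,0,0],"jaw": 1},
  {"translation": [-0.32,0,0],"dr": [0,0,0],"jaw": 1},
])

```text
time_s: 7.7
position: [0.5998, 0.0958, 0.3401]
tcp_rot: [[0.061, 0.998, -0.0], [0.998, -0.061, -0.001], [-0.001, -0.0, -1.0]]
force: [0.4, 0.6, -0.6]
opening: 0.112
```

Request:
arm_command([
  {"translation": [0,0,0.5],"dr": [0,0,0],"jaw": 1},
  {"translation": [0,0,0.5],"dr": [0,0,0],"jaw": 1},
  {"translation": [0,0,0],"dr": [0,0,0],"jaw": 1},
])

```text
time_s: 7.95
position: [0.5983, 0.098, 0.3126]
tcp_rot: [[0.06, 0.998, -0.005], [0.998, -0.06, 0.0], [0.0, -0.005, -1.0]]
force: [-0.7, 0.5, -0.4]
opening: 0.109
```

```bash
python3 -c "
from h import *
a=np.radians(-3.3)
plan(.6443-.044*np.cos(a),.0953-.044*np.sin(a),.1935,-3.3)
p,d=snap('3','top');cv2.imwrite('pics/t3c.png',cv2.resize(p[150:240,270:410,::-1],(800,514),interpolation=2))
p,d=snap('3','side');cv2.imwrite('pics/s3c.png',cv2.resize(p[100:340,150:350,::-1],(500,600)))"
```

```text
t 7.95 pos [0.5983 0.098  0.3126] yaw -3.43 tilt [-0.0053  0.0005] F [-0.7  0.5 -0.4] open 0.109
 dr_z units -0.021  trans units [-4.000e-03  8.300e-02  4.766e+00]
```

View pics/t3c.png

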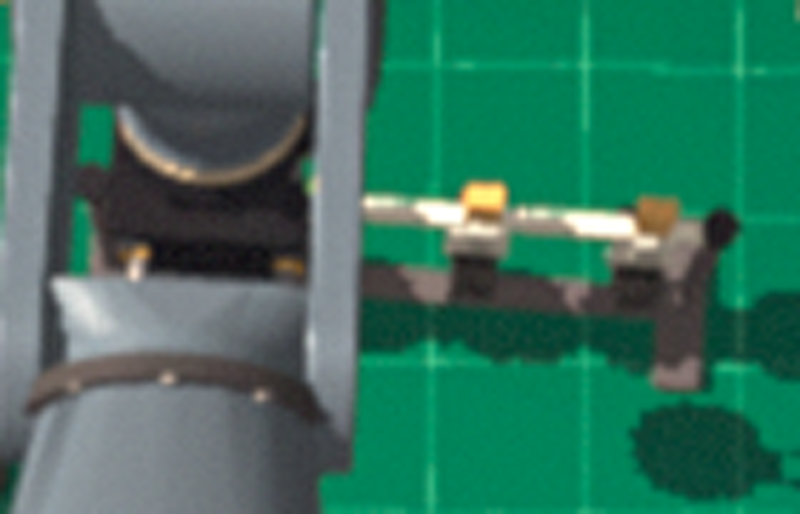

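View pics/s3c.png

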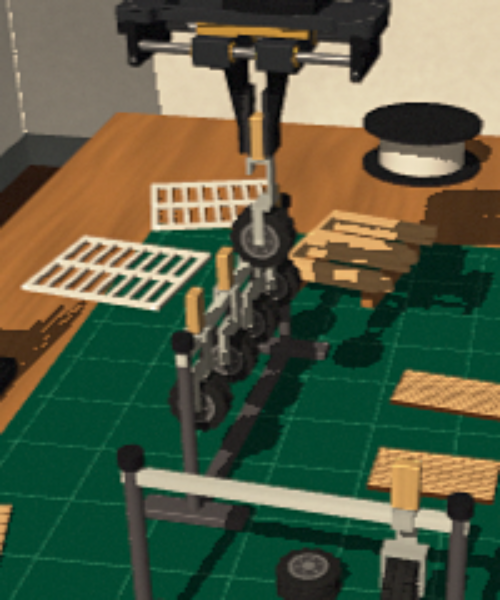

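The wheel hangs upright in the jaws with its lip towards the rail. Next I lower it in front of the first gap.

Request:
arm_command([
  {"translation": [0,0.04,0.4],"dr": [0,0,0],"jaw": 1},
  {"translation": [0,0.04,0.6],"dr": [0,0,0],"jaw": 1},
  {"translation": [0,0,0.6],"dr": [0,0,0],"jaw": 1},
  {"translation": [0,0,0.6],"dr": [0,0,0],"jaw": 1},
  {"translation": [0,0,0.6],"dr": [0,0,0],"jaw": 1},
  {"translation": [0,0,0.6],"dr": [0,0,0],"jaw": 1},
  {"translation": [0,0,0.6],"dr": [0,0,0],"jaw": 1},
  {"translation": [0,0,0.5],"dr": [0,0,0],"jaw": 1},
  {"translation": [0,0,0.27],"dr": [0,0,0],"jaw": 1},
  {"translation": [0,0,0],"dr": [0,0,0],"jaw": 1},
  {"translation": [0,0,0],"dr": [0,0,0],"jaw": 1},
])

```text
time_s: 8.97
position: [0.6024, 0.0983, 0.1959]
tcp_rot: [[0.059, 0.998, 0.0], [0.998, -0.059, 0.0], [0.0, 0.0, -1.0]]
force: [-0.6, -1.1, -1.2]
opening: 0.112
```

```bash
python3 -c "
from h import *
plan(.6443,.0953,.1935,-3.3)
p,d=snap('4','side');cv2.imwrite('pics/s4c.png',cv2.resize(p[140:300,180:340,::-1],(600,600),interpolation=2))"
```

```text
t 8.97 pos [0.6024 0.0983 0.1959] yaw -3.41 tilt [0.0003 0.    ] F [-0.6 -1.1 -1.2] open 0.112
 dr_z units -0.018  trans units [-0.022  1.682  0.096]
```

View pics/s4c.png

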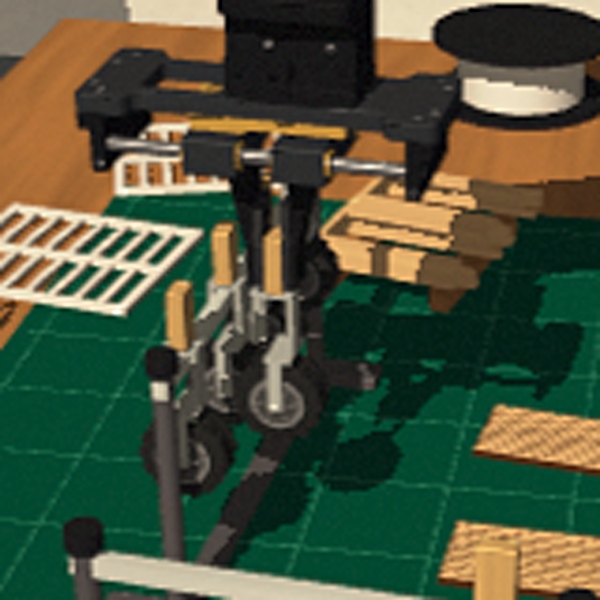

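Request:
arm_command([
  {"translation": [0,0,0.07],"dr": [0,0,0],"jaw": 1},
  {"translation": [0,0.2,0],"dr": [0,0,0],"jaw": 1},
  {"translation": [0,0.3,0],"dr": [0,0,0],"jaw": 1},
  {"translation": [0,0.3,0],"dr": [0,0,0],"jaw": 1},
  {"translation": [0,0.3,0],"dr": [0,0,0],"jaw": 1},
  {"translation": [0,0.3,0],"dr": [0,0,0],"jaw": 1},
  {"translation": [0,0.28,0],"dr": [0,0,0],"jaw": 1},
  {"translation": [0,0,0],"dr": [0,0,0],"jaw": 1},
  {"translation": [0,0,0],"dr": [0,0,0],"jaw": 1},
])

```text
time_s: 9.77
position: [0.6443, 0.0955, 0.1938]
tcp_rot: [[0.06, 0.998, -0.0], [0.998, -0.06, 0.0], [-0.0, -0.0, -1.0]]
force: [0.0, -0.2, -0.7]
opening: 0.109
```

```bash
python3 -c "
from h import *
plan(.6443,.0953,.177,-3.3)
p,d=snap('5','side');cv2.imwrite('pics/s5c.png',cv2.resize(p[170:280,190:300,::-1],(600,600),interpolation=2))"
```

```text
t 9.77 pos [0.6443 0.0955 0.1938] yaw -3.44 tilt [-0.0004  0.    ] F [ 0.  -0.2 -0.7] open 0.109
 dr_z units -0.023  trans units [-0.006 -0.     0.67 ]
```

View pics/s5c.png

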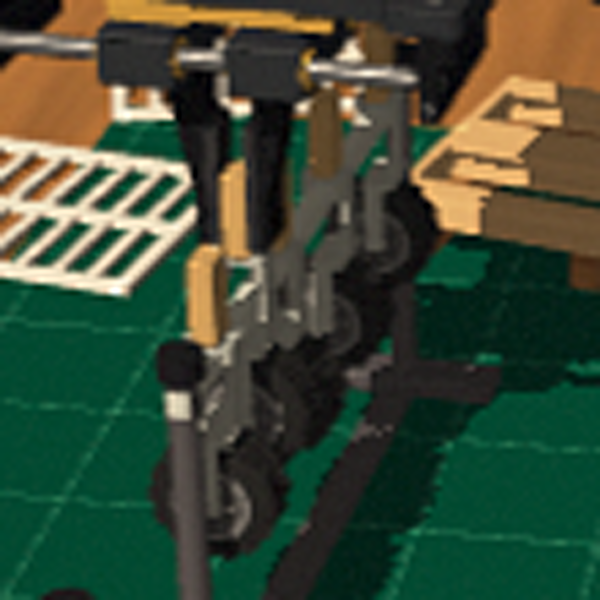

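The wheel is between the two dry wheels with no contact force. Next I lower it, then check the force.

Request:
arm_command([
  {"translation": [0,0,0.2],"dr": [0,0,0],"jaw": 1},
  {"translation": [0,0,0.2],"dr": [0,0,0],"jaw": 1},
  {"translation": [0,0,0.15],"dr": [0,0,0],"jaw": 1},
  {"translation": [0,0,0.1],"dr": [0,0,0],"jaw": 1},
  {"translation": [0,0,0],"dr": [0,0,0],"jaw": 1},
  {"translation": [0,0,0],"dr": [0,0,0],"jaw": 1},
])

```text
time_s: 10.32
position: [0.6438, 0.0956, 0.1775]
tcp_rot: [[0.06, 0.998, -0.001], [0.998, -0.06, 0.0], [-0.0, -0.001, -1.0]]
force: [0.9, -0.0, -1.0]
opening: 0.112
```

Request:
arm_command([
  {"translation": [0,0,0.03],"dr": [0,0,0],"jaw": 1},
  {"translation": [0,0,0.03],"dr": [0,0,0],"jaw": 1},
  {"translation": [0,0,0],"dr": [0,0,0],"jaw": 1},
])

```text
time_s: 10.57
position: [0.6441, 0.0956, 0.1765]
tcp_rot: [[0.06, 0.998, 0.0], [0.998, -0.06, -0.0], [0.0, 0.0, -1.0]]
force: [-0.1, -0.6, -0.5]
opening: 0.11
```

Request:
arm_command([
  {"translation": [0,0,0.03],"dr": [0,0,0],"jaw": 1},
  {"translation": [0,0,0],"dr": [0,0,0],"jaw": 1},
  {"translation": [0,0,0],"dr": [0,0,0],"jaw": 0.85},
  {"translation": [0,0,0],"dr": [0,0,0],"jaw": 0.7},
  {"translation": [0,0,0],"dr": [0,0,0],"jaw": 0.6},
  {"translation": [0,0,0],"dr": [0,0,0],"jaw": 0.5},
  {"translation": [0,0,0],"dr": [0,0,0],"jaw": 0.5},
  {"translation": [0,0,0],"dr": [0,0,0],"jaw": 0.5},
])

```text
time_s: 11.23
position: [0.644, 0.0956, 0.1754]
tcp_rot: [[0.06, 0.998, -0.0], [0.998, -0.06, 0.0], [0.0, -0.0, -1.0]]
force: [-0.8, 0.9, 0.1]
opening: 0.435
```

```bash
python3 -c "
from h import *
plan(.6443,.0953,.24,-3.3)
p,d=snap('6','side');cv2.imwrite('pics/s6c.png',cv2.resize(p[170:280,190:300,::-1],(600,600),interpolation=2))"
```

```text
t 11.23 pos [0.644  0.0956 0.1754] yaw -3.43 tilt [-0.0002  0.    ] F [-0.8  0.9  0.1] open 0.435
 dr_z units -0.021  trans units [-0.011  0.014 -2.586]
```

View pics/s6c.png

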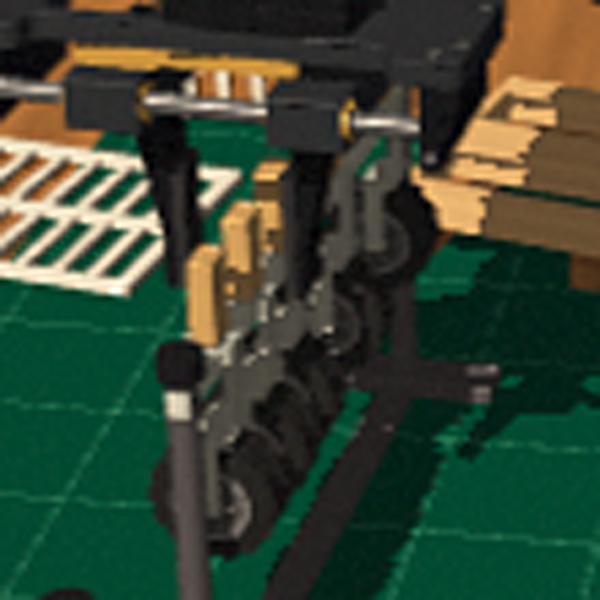

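Seated in line with its neighbours. Next I rise and go for the second wet wheel.

Request:
arm_command([
  {"translation": [0,0,-0.5],"dr": [0,0,0],"jaw": 0.4},
  {"translation": [0,0,-0.9],"dr": [0,0,0],"jaw": 0.3},
  {"translation": [0,0,-0.9],"dr": [0,0,0],"jaw": 0.2},
  {"translation": [0,0,-0.9],"dr": [0,0,0],"jaw": 0.2},
  {"translation": [0,0,-0.9],"dr": [0,0,0],"jaw": 0.2},
  {"translation": [0,0,-0.1],"dr": [0,0,-0.98],"jaw": 0.2},
  {"translation": [0,0,0],"dr": [0,0,-0.98],"jaw": 0.2},
  {"translation": [0,0,0],"dr": [0,0,-0.98],"jaw": 0.2},
  {"translation": [0,0,0],"dr": [0,0,-0.98],"jaw": 0.2},
  {"translation": [0,0,0],"dr": [0,0,-0.98],"jaw": 0.2},
  {"translation": [0,0,0],"dr": [0,0,-0.98],"jaw": 0.2},
  {"translation": [0,0,0],"dr": [0,0,-0.98],"jaw": 0.2},
])

```text
time_s: 12.28
position: [0.6439, 0.0956, 0.2805]
tcp_rot: [[-0.616, 0.788, -0.0], [0.788, 0.616, -0.0], [0.0, -0.0, -1.0]]
force: [-0.2, 0.6, 0.6]
opening: 0.797
```

Request:
arm_command([
  {"translation": [0,0,0],"dr": [0,0,-0.98],"jaw": 0.2},
  {"translation": [0,0,0],"dr": [0,0,-0.98],"jaw": 0.2},
  {"translation": [0,0,0],"dr": [0,0,-0.98],"jaw": 0.2},
  {"translation": [0,0,0],"dr": [0,0,-0.98],"jaw": 0.2},
  {"translation": [0,0,0],"dr": [0,0,-0.98],"jaw": 0.2},
  {"translation": [0,0,0],"dr": [0,0,-0.98],"jaw": 0.2},
  {"translation": [0,0,0],"dr": [0,0,-0.98],"jaw": 0.2},
  {"translation": [0,0,0],"dr": [0,0,-0.98],"jaw": 0.2},
  {"translation": [0,0,0],"dr": [0,0,0],"jaw": 0.2},
  {"translation": [0,0,0],"dr": [0,0,0],"jaw": 0.2},
])

```text
time_s: 13.12
position: [0.6439, 0.0956, 0.2805]
tcp_rot: [[-0.996, 0.094, -0.0], [0.094, 0.996, 0.0], [0.0, 0.0, -1.0]]
force: [-0.7, 0.3, -0.3]
opening: 0.797
```

```bash
python3 -c "
from h import *
plan(.452,.3477,.176,84.8)"
```

```text
t 13.12 pos [0.6439 0.0956 0.2805] yaw 84.62 tilt [-0.0001  0.    ] F [-0.7  0.3 -0.3] open 0.797
 dr_z units -0.03  trans units [8.56  9.347 4.18 ]
```

Request:
arm_command([
  {"translation": [0.4,0.4,0],"dr": [0,0,-0.03],"jaw": 0.2},
  {"translation": [0.75,0.8,0],"dr": [0,0,0],"jaw": 0.2},
  {"translation": [0.75,0.8,0],"dr": [0,0,0],"jaw": 0.2},
  {"translation": [0.75,0.8,0],"dr": [0,0,0],"jaw": 0.2},
  {"translation": [0.75,0.8,0],"dr": [0,0,0],"jaw": 0.2},
  {"translation": [0.75,0.8,0],"dr": [0,0,0],"jaw": 0.2},
  {"translation": [0.75,0.8,0],"dr": [0,0,0],"jaw": 0.2},
  {"translation": [0.75,0.8,0],"dr": [0,0,0],"jaw": 0.2},
  {"translation": [0.75,0.8,0],"dr": [0,0,0],"jaw": 0.2},
  {"translation": [0.75,0.8,0],"dr": [0,0,0],"jaw": 0.2},
  {"translation": [0.75,0.9,0],"dr": [0,0,0],"jaw": 0.2},
  {"translation": [0.65,0.85,0],"dr": [0,0,0],"jaw": 0.2},
])

```text
time_s: 14.12
position: [0.4492, 0.3487, 0.2807]
tcp_rot: [[-0.996, 0.089, -0.001], [0.089, 0.996, 0.0], [0.001, 0.0, -1.0]]
force: [0.5, -0.3, -0.2]
opening: 0.797
```

Request:
arm_command([
  {"translation": [0,0,0.3],"dr": [0,0,0],"jaw": 0.2},
  {"translation": [0,0,0.3],"dr": [0,0,0],"jaw": 0.2},
  {"translation": [0,0,0],"dr": [0,0,0],"jaw": 0.2},
])

```text
time_s: 14.37
position: [0.4502, 0.3467, 0.2638]
tcp_rot: [[-0.996, 0.088, -0.003], [0.088, 0.996, -0.002], [0.003, -0.002, -1.0]]
force: [-1.1, 0.2, -0.2]
opening: 0.797
```

```bash
python3 -c "
from h import *
plan(.452,.3477,.176,84.8)
p,d=snap('7','side');cv2.imwrite('pics/s7c.png',cv2.resize(p[200:380,200:440,::-1],(800,600)))
p,d=snap('7','top');cv2.imwrite('pics/t7c.png',cv2.resize(p[160:300,270:410,::-1],(600,600)))"
```

```text
t 14.37 pos [0.4502 0.3467 0.2638] yaw 84.96 tilt [-0.0031 -0.0021] F [-1.1  0.2 -0.2] open 0.797
 dr_z units 0.026  trans units [-0.068  0.048  3.511]
```

View pics/s7c.png

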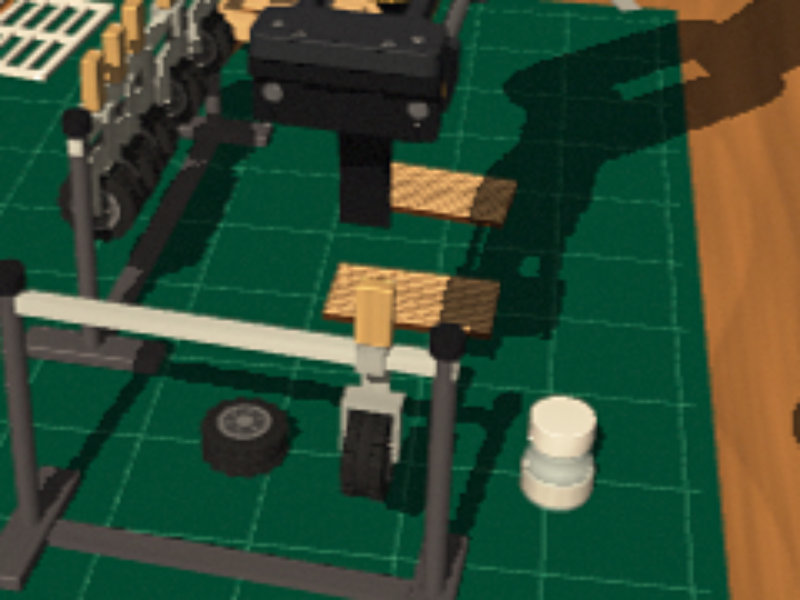

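View pics/t7c.png

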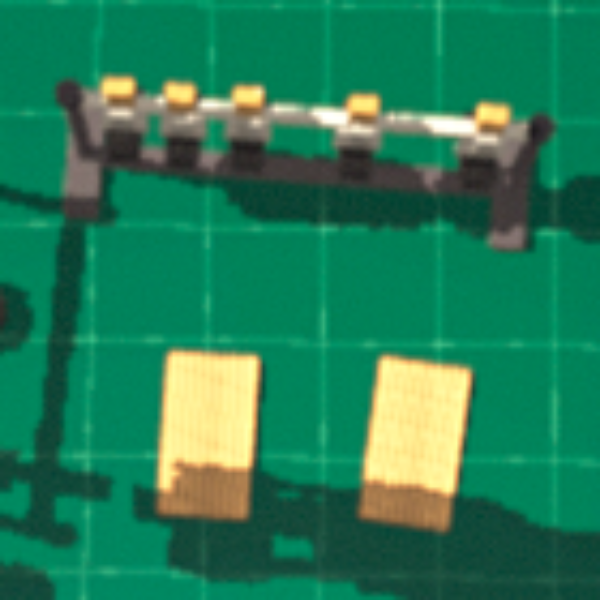

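The top view shows the first wheel placed between dry wheels (crop 180,95) with its neighbours unmoved. The second wet wheel, with black tyre, has its grip at side crop (375,315) and matches the description, being on the stand and neither red nor orange. Descending on it.

Request:
arm_command([
  {"translation": [-0.06,0.04,0.5],"dr": [0,0,0],"jaw": 0.2},
  {"translation": [0,0,0.8],"dr": [0,0,0],"jaw": 0.2},
  {"translation": [0,0,0.8],"dr": [0,0,0],"jaw": 0.2},
  {"translation": [0,0,0.8],"dr": [0,0,0],"jaw": 0.2},
  {"translation": [0,0,0.55],"dr": [0,0,0],"jaw": 0.3},
  {"translation": [0,0,0],"dr": [0,0,0],"jaw": 0.6},
  {"translation": [0,0,0],"dr": [0,0,0],"jaw": 0.7},
])

```text
time_s: 15.05
position: [0.4537, 0.3472, 0.1789]
tcp_rot: [[-0.996, 0.09, -0.001], [0.09, 0.996, -0.001], [0.001, -0.001, -1.0]]
force: [1.0, 0.4, 0.5]
opening: 0.647
```

```bash
python3 -c "
from h import *
plan(.452,.3477,.176,84.8)
p,d=snap('8','side');cv2.imwrite('pics/s8c.png',cv2.resize(p[240:360,240:400,::-1],(800,600)))"
```

```text
t 15.05 pos [0.4537 0.3472 0.1789] yaw 84.84 tilt [-0.0012 -0.0007] F [1.  0.4 0.5] open 0.647
 dr_z units 0.007  trans units [0.071 0.012 0.116]
```

View pics/s8c.png

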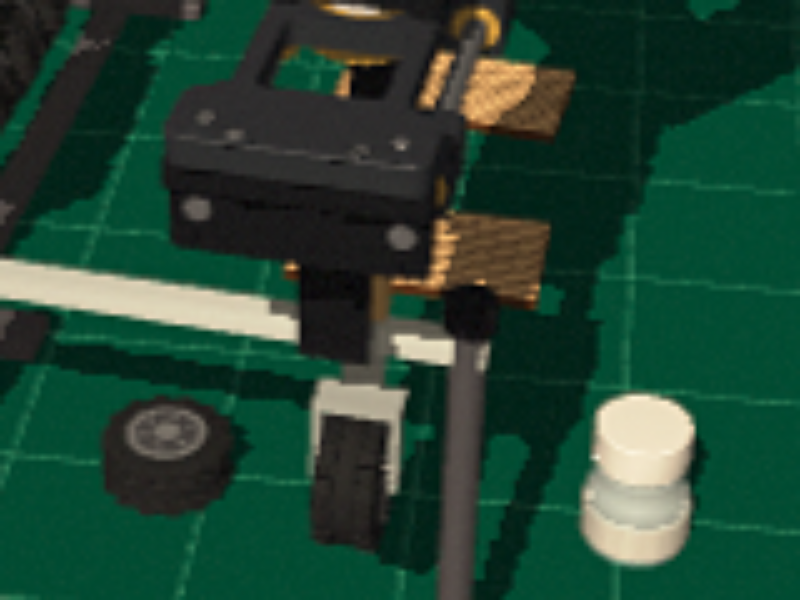

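The jaws straddle the second grip. Small trim, then close.

Request:
arm_command([
  {"translation": [0.06,0,0.1],"dr": [0,0,0],"jaw": 0.8},
  {"translation": [0,0,0],"dr": [0,0,0],"jaw": 1},
  {"translation": [0,0,0],"dr": [0,0,0],"jaw": 1},
  {"translation": [0,0,0],"dr": [0,0,0],"jaw": 1},
  {"translation": [0,0,0],"dr": [0,0,0],"jaw": 1},
  {"translation": [0,0,0],"dr": [0,0,0],"jaw": 1},
  {"translation": [0,0,0],"dr": [0,0,0],"jaw": 1},
  {"translation": [0,0,0],"dr": [0,0,0],"jaw": 1},
  {"translation": [0,0,0],"dr": [0,0,0],"jaw": 1},
  {"translation": [0,0,0],"dr": [0,0,0],"jaw": 1},
])

```text
time_s: 15.93
position: [0.4518, 0.3483, 0.177]
tcp_rot: [[-0.996, 0.088, 0.0], [0.088, 0.996, 0.0], [-0.0, 0.0, -1.0]]
force: [-0.4, 0.3, 2.3]
opening: 0.111
```

Request:
arm_command([
  {"translation": [0,0,-0.16],"dr": [0,0,0],"jaw": 1},
  {"translation": [0,0,-0.24],"dr": [0,0,0],"jaw": 1},
  {"translation": [0,0,-0.24],"dr": [0,0,0],"jaw": 1},
  {"translation": [0,0,0],"dr": [0,0,0],"jaw": 1},
  {"translation": [0,0,0],"dr": [0,0,0],"jaw": 1},
])

```text
time_s: 16.35
position: [0.4521, 0.3485, 0.1934]
tcp_rot: [[-0.996, 0.088, 0.001], [0.088, 0.996, 0.001], [-0.001, 0.001, -1.0]]
force: [0.2, 0.5, -1.1]
opening: 0.114
```

```bash
python3 -c "
from h import *
plan(.452,.3477,.176,84.8)
p,d=snap('9','side');cv2.imwrite('pics/s9c.png',cv2.resize(p[260:350,260:380,::-1],(800,600)))"
```

```text
t 16.35 pos [0.4521 0.3485 0.1934] yaw 84.95 tilt [0.0013 0.0007] F [ 0.2  0.5 -1.1] open 0.114
 dr_z units 0.025  trans units [ 0.001 -0.031  0.697]
```

View pics/s9c.png

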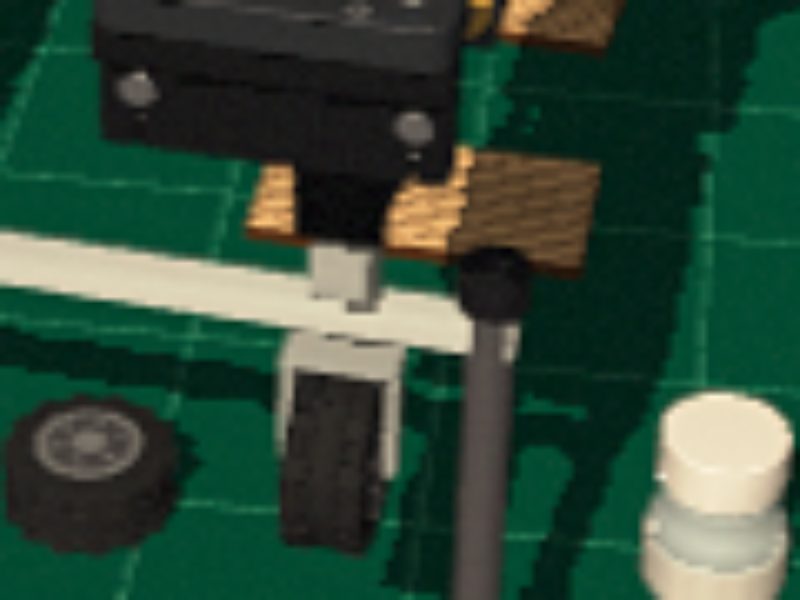

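Free of the bar, as before. Back out and up.

Request:
arm_command([
  {"translation": [0,-0.4,0],"dr": [0,0,0],"jaw": 1},
  {"translation": [0,-0.4,0],"dr": [0,0,0],"jaw": 1},
  {"translation": [0,-0.4,0],"dr": [0,0,0],"jaw": 1},
  {"translation": [0,-0.5,0],"dr": [0,0,0],"jaw": 1},
  {"translation": [0,0,0],"dr": [0,0,0],"jaw": 1},
  {"translation": [0,0,-0.6],"dr": [0,0,0],"jaw": 1},
  {"translation": [0,0,-0.9],"dr": [0,0,0],"jaw": 1},
  {"translation": [0,0,-0.9],"dr": [0,0,0],"jaw": 1},
  {"translation": [0,0,-0.9],"dr": [0,0,0],"jaw": 1},
  {"translation": [0,0,-0.9],"dr": [0,0,0],"jaw": 1},
  {"translation": [0,0,-0.9],"dr": [0,0,0],"jaw": 1},
  {"translation": [0,0,-0.8],"dr": [0,0,0],"jaw": 1},
])

```text
time_s: 17.4
position: [0.4481, 0.3056, 0.3418]
tcp_rot: [[-0.996, 0.089, 0.001], [0.089, 0.996, 0.001], [-0.001, 0.001, -1.0]]
force: [0.7, -0.2, 0.1]
opening: 0.111
```

Request:
arm_command([
  {"translation": [0,0,0],"dr": [0,0,0.7],"jaw": 1},
  {"translation": [0,0,0],"dr": [0,0,0.99],"jaw": 1},
  {"translation": [0,0,0],"dr": [0,0,0.99],"jaw": 1},
  {"translation": [0,0,0],"dr": [0,0,0.99],"jaw": 1},
  {"translation": [0,0,0],"dr": [0,0,0.99],"jaw": 1},
  {"translation": [0,0,0],"dr": [0,0,0.99],"jaw": 1},
  {"translation": [0,0,0],"dr": [0,0,0.99],"jaw": 1},
  {"translation": [0,0,0],"dr": [0,0,0.99],"jaw": 1},
  {"translation": [0,0,0],"dr": [0,0,0.99],"jaw": 1},
  {"translation": [0,0,0],"dr": [0,0,0.99],"jaw": 1},
  {"translation": [0,0,0],"dr": [0,0,0.99],"jaw": 1},
  {"translation": [0,0,0],"dr": [0,0,0.99],"jaw": 1},
])

```text
time_s: 18.4
position: [0.4479, 0.3055, 0.3402]
tcp_rot: [[-0.26, 0.966, -0.0], [0.966, 0.26, 0.0], [0.0, -0.0, -1.0]]
force: [0.4, 0.3, -0.3]
opening: 0.11
```

Request:
arm_command([
  {"translation": [0,0,0],"dr": [0,0,0.99],"jaw": 1},
  {"translation": [0,0,0],"dr": [0,0,0.99],"jaw": 1},
  {"translation": [0,0,0],"dr": [0,0,0.99],"jaw": 1},
  {"translation": [0,0,0],"dr": [0,0,0.13],"jaw": 1},
  {"translation": [0,0,0],"dr": [0,0,0],"jaw": 1},
  {"translation": [0,0,0],"dr": [0,0,0],"jaw": 1},
])

```text
time_s: 18.9
position: [0.448, 0.3057, 0.3402]
tcp_rot: [[0.054, 0.999, -0.0], [0.999, -0.054, 0.0], [0.0, -0.0, -1.0]]
force: [0.5, -0.0, -1.4]
opening: 0.113
```

```bash
python3 -c "
from h import *
a=np.radians(-3.3)
plan(.6357-.044*np.cos(a),-.0552-.044*np.sin(a),.1935,-3.3)
p,d=snap('10','top');C=cloud('top',d);x,y,z=C[...,0],C[...,1],C[...,2]
m=((wood(p)>0)&(z>.168)&(z<.215)&(x>.6)&(x<.68)&(y>-.13)&(y<.18)).astype(np.uint8)
k,l,st,ce=cv2.connectedComponentsWithStats(m)
for i in range(1,k):
  if st[i,4]>15: print(np.round(cv2.minAreaRect((C[l==i][:,:2]*1000).astype(np.float32)),1) if 0 else np.round(cv2.minAreaRect((C[l==i][:,:2]*1000).astype(np.float32))[0],1))
"
```

```text
t 18.9 pos [0.448  0.3057 0.3402] yaw -3.09 tilt [-0.0002  0.    ] F [ 0.5 -0.  -1.4] open 0.113
 dr_z units 0.035  trans units [-13.98    6.568   5.87 ]
[646.4 135.6]
[644.4  96.6]
[642.1  54.2]
[637.7 -15.8]
[633.5 -95.4]
```

Request:
arm_command([
  {"translation": [-0.4,0.2,0],"dr": [0,0,0.035],"jaw": 1},
  {"translation": [-0.85,0.4,0],"dr": [0,0,0],"jaw": 1},
  {"translation": [-0.85,0.4,0],"dr": [0,0,0],"jaw": 1},
  {"translation": [-0.85,0.4,0],"dr": [0,0,0],"jaw": 1},
  {"translation": [-0.85,0.4,0],"dr": [0,0,0],"jaw": 1},
  {"translation": [-0.85,0.4,0],"dr": [0,0,0],"jaw": 1},
  {"translation": [-0.85,0.4,0],"dr": [0,0,0],"jaw": 1},
  {"translation": [-0.85,0.4,0],"dr": [0,0,0],"jaw": 1},
  {"translation": [-0.85,0.4,0],"dr": [0,0,0],"jaw": 1},
  {"translation": [-0.85,0.4,0],"dr": [0,0,0],"jaw": 1},
  {"translation": [-0.85,0.4,0],"dr": [0,0,0],"jaw": 1},
  {"translation": [-0.85,0.4,0],"dr": [0,0,0],"jaw": 1},
])

```text
time_s: 19.95
position: [0.5487, 0.0538, 0.3403]
tcp_rot: [[0.059, 0.998, 0.0], [0.998, -0.059, -0.0], [-0.0, 0.0, -1.0]]
force: [0.1, -0.3, -0.7]
opening: 0.111
```

Request:
arm_command([
  {"translation": [-0.85,0.4,0],"dr": [0,0,0],"jaw": 1},
  {"translation": [-0.85,0.4,0],"dr": [0,0,0],"jaw": 1},
  {"translation": [-0.85,0.4,0],"dr": [0,0,0],"jaw": 1},
  {"translation": [-0.85,0.4,0],"dr": [0,0,0],"jaw": 1},
  {"translation": [-0.5,0.3,0],"dr": [0,0,0],"jaw": 1},
  {"translation": [-0.33,0.07,0],"dr": [0,0,0],"jaw": 1},
  {"translation": [0,0,0],"dr": [0,0,0],"jaw": 1},
  {"translation": [0,0,0],"dr": [0,0,0],"jaw": 1},
  {"translation": [0,0,0],"dr": [0,0,0],"jaw": 1},
])

```text
time_s: 20.7
position: [0.5907, -0.0516, 0.3403]
tcp_rot: [[0.058, 0.998, -0.001], [0.998, -0.058, 0.001], [0.001, -0.001, -1.0]]
force: [0.8, 0.0, -0.6]
opening: 0.113
```

```bash
python3 -c "
from h import *
a=np.radians(-3.3)
plan(.6357-.044*np.cos(a),-.0554-.044*np.sin(a),.1935,-3.3)
"
```

```text
t 20.7 pos [ 0.5907 -0.0516  0.3403] yaw -3.34 tilt [-0.0007  0.0008] F [ 0.8  0.  -0.6] open 0.113
 dr_z units -0.007  trans units [-0.047  0.046  5.87 ]
```

Request:
arm_command([
  {"translation": [-0.04,0.04,0.4],"dr": [0,0,0],"jaw": 1},
  {"translation": [0,0,0.7],"dr": [0,0,0],"jaw": 1},
  {"translation": [0,0,0.7],"dr": [0,0,0],"jaw": 1},
  {"translation": [0,0,0.7],"dr": [0,0,0],"jaw": 1},
  {"translation": [0,0,0.7],"dr": [0,0,0],"jaw": 1},
  {"translation": [0,0,0.7],"dr": [0,0,0],"jaw": 1},
  {"translation": [0,0,0.7],"dr": [0,0,0],"jaw": 1},
  {"translation": [0,0,0.6],"dr": [0,0,0],"jaw": 1},
  {"translation": [0,0,0.4],"dr": [0,0,0],"jaw": 1},
  {"translation": [0,0,0.27],"dr": [0,0,0],"jaw": 1},
  {"translation": [0,0,0],"dr": [0,0,0],"jaw": 1},
  {"translation": [0,0,0],"dr": [0,0,0],"jaw": 1},
])

```text
time_s: 21.7
position: [0.5924, -0.0534, 0.1936]
tcp_rot: [[0.059, 0.998, 0.0], [0.998, -0.059, 0.0], [0.0, 0.0, -1.0]]
force: [0.0, 0.2, -0.6]
opening: 0.113
```

```bash
python3 -c "
from h import *
plan(.6357,-.0554,.1935,-3.3)
p,d=snap('11','side');cv2.imwrite('pics/s11c.png',cv2.resize(p[140:280,190:330,::-1],(600,600),interpolation=2))"
```

```text
t 21.7 pos [ 0.5924 -0.0534  0.1936] yaw -3.37 tilt [0.0001 0.    ] F [ 0.   0.2 -0.6] open 0.113
 dr_z units -0.012  trans units [0.021 1.735 0.005]
```

View pics/s11c.png

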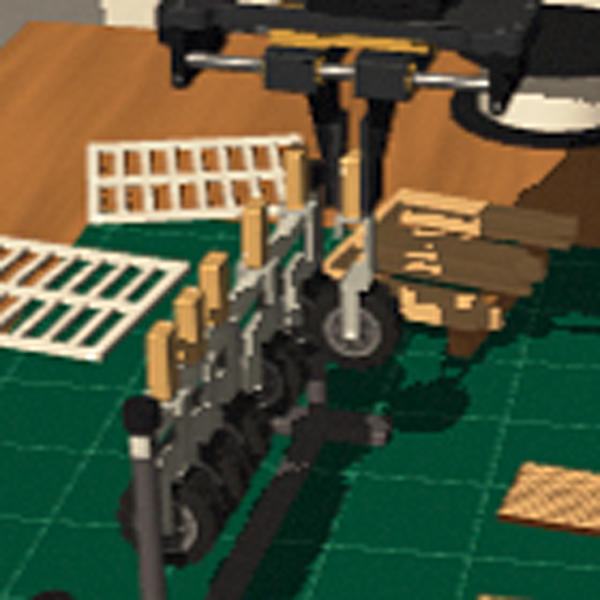

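The second wheel is in front of the bar, opposite its gap (crop 350,330). Advancing.

Request:
arm_command([
  {"translation": [0,0.2,0],"dr": [0,0,0],"jaw": 1},
  {"translation": [0,0.3,0],"dr": [0,0,0],"jaw": 1},
  {"translation": [0,0.3,0],"dr": [0,0,0],"jaw": 1},
  {"translation": [0,0.3,0],"dr": [0,0,0],"jaw": 1},
  {"translation": [0,0.3,0],"dr": [0,0,0],"jaw": 1},
  {"translation": [0,0.33,0],"dr": [0,0,0],"jaw": 1},
  {"translation": [0,0,0],"dr": [0,0,0],"jaw": 1},
  {"translation": [0,0,0],"dr": [0,0,0],"jaw": 1},
])

```text
time_s: 22.42
position: [0.6358, -0.0564, 0.1933]
tcp_rot: [[0.059, 0.998, -0.0], [0.998, -0.059, 0.0], [-0.0, -0.0, -1.0]]
force: [0.3, 0.1, -0.6]
opening: 0.113
```

```bash
python3 -c "
from h import *
plan(.6357,-.0554,.1765,-3.3)
p,d=snap('12','side');cv2.imwrite('pics/s12c.png',cv2.resize(p[150:260,210:320,::-1],(600,600),interpolation=2))"
```

```text
t 22.42 pos [ 0.6358 -0.0564  0.1933] yaw -3.39 tilt [-0.0003  0.    ] F [ 0.3  0.1 -0.6] open 0.113
 dr_z units -0.015  trans units [ 0.039 -0.007  0.671]
```

View pics/s12c.png

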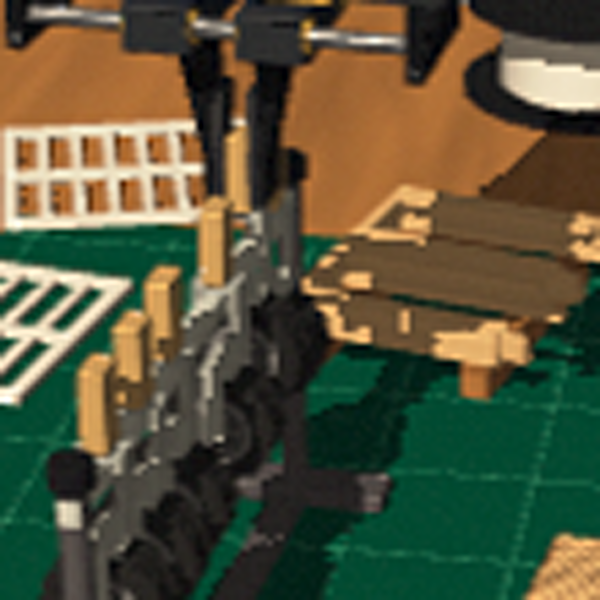

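No contact. Lower and release.

Request:
arm_command([
  {"translation": [0.03,0,0.2],"dr": [0,0,0],"jaw": 1},
  {"translation": [0,0,0.2],"dr": [0,0,0],"jaw": 1},
  {"translation": [0,0,0.15],"dr": [0,0,0],"jaw": 1},
  {"translation": [0,0,0.08],"dr": [0,0,0],"jaw": 1},
  {"translation": [0,0,0.04],"dr": [0,0,0],"jaw": 1},
  {"translation": [0,0,0],"dr": [0,0,0],"jaw": 1},
  {"translation": [0,0,0],"dr": [0,0,0],"jaw": 1},
])

```text
time_s: 23.05
position: [0.635, -0.0554, 0.177]
tcp_rot: [[0.059, 0.998, -0.001], [0.998, -0.059, 0.0], [0.0, -0.001, -1.0]]
force: [-1.7, 1.1, 2.5]
opening: 0.116
```

Request:
arm_command([
  {"translation": [0,0,0.03],"dr": [0,0,0],"jaw": 1},
  {"translation": [0,0,0],"dr": [0,0,0],"jaw": 1},
])

```text
time_s: 23.22
position: [0.635, -0.0554, 0.177]
tcp_rot: [[0.059, 0.998, -0.001], [0.998, -0.059, 0.0], [0.0, -0.001, -1.0]]
force: [-3.0, 0.7, 6.6]
opening: 0.113
```

Request:
arm_command([
  {"translation": [0,0,0],"dr": [0,0,0],"jaw": 0.85},
  {"translation": [0,0,0],"dr": [0,0,0],"jaw": 0.7},
  {"translation": [0,0,0],"dr": [0,0,0],"jaw": 0.6},
  {"translation": [0,0,0],"dr": [0,0,0],"jaw": 0.5},
  {"translation": [0,0,0],"dr": [0,0,0],"jaw": 0.5},
  {"translation": [0,0,0],"dr": [0,0,0],"jaw": 0.5},
])

```text
time_s: 23.72
position: [0.6355, -0.0556, 0.1758]
tcp_rot: [[0.059, 0.998, -0.0], [0.998, -0.059, 0.0], [0.0, -0.0, -1.0]]
force: [0.2, -0.5, 0.6]
opening: 0.439
```

```bash
python3 -c "
from h import *
plan(.6357,-.0554,.25,-3.3)
p,d=snap('13','side');cv2.imwrite('pics/s13c.png',cv2.resize(p[150:260,210:320,::-1],(600,600),interpolation=2))"
```

```text
t 23.72 pos [ 0.6355 -0.0556  0.1758] yaw -3.4 tilt [-0.0001  0.0001] F [ 0.2 -0.5  0.6] open 0.439
 dr_z units -0.017  trans units [ 0.009  0.008 -2.968]
```

View pics/s13c.png

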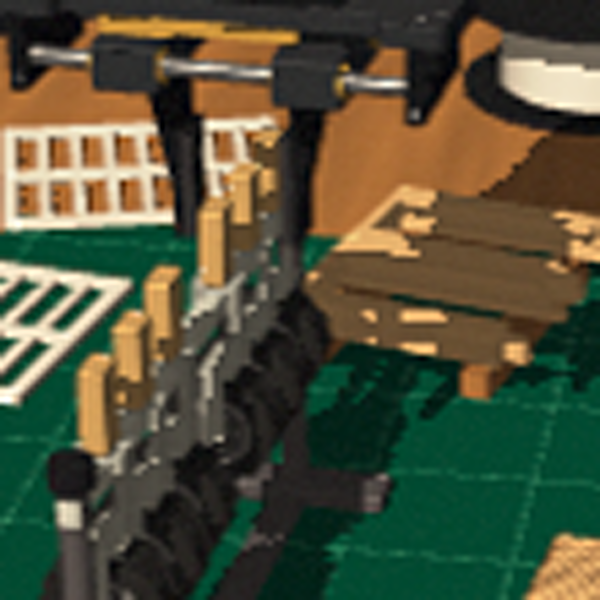

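All six grips stand in line. Next I rise, turn the jaws and move aside to look at the panels.

Request:
arm_command([
  {"translation": [0,0,-0.5],"dr": [0,0,0],"jaw": 0.4},
  {"translation": [0,0,-0.9],"dr": [0,0,0],"jaw": 0.2},
  {"translation": [0,0,-0.9],"dr": [0,0,0],"jaw": 0},
  {"translation": [0,0,-0.9],"dr": [0,0,0],"jaw": 0},
  {"translation": [0,0,-0.9],"dr": [0,0,0],"jaw": 0},
  {"translation": [0,0,0],"dr": [0,0,-0.98],"jaw": 0},
  {"translation": [0,0,0],"dr": [0,0,-0.98],"jaw": 0},
  {"translation": [0,0,0],"dr": [0,0,-0.98],"jaw": 0},
  {"translation": [0,0,0],"dr": [0,0,-0.98],"jaw": 0},
  {"translation": [0,0,0],"dr": [0,0,-0.98],"jaw": 0},
  {"translation": [0,0,0],"dr": [0,0,-0.98],"jaw": 0},
  {"translation": [0,0,0],"dr": [0,0,-0.98],"jaw": 0},
])

```text
time_s: 24.77
position: [0.6354, -0.0555, 0.2784]
tcp_rot: [[-0.616, 0.787, -0.0], [0.787, 0.616, 0.0], [0.0, -0.0, -1.0]]
force: [-1.0, -0.5, 0.7]
opening: 0.992
```

Request:
arm_command([
  {"translation": [0,0,0],"dr": [0,0,-0.98],"jaw": 0},
  {"translation": [0,0,0],"dr": [0,0,-0.98],"jaw": 0},
  {"translation": [0,0,0],"dr": [0,0,-0.98],"jaw": 0},
  {"translation": [0,0,0],"dr": [0,0,-0.98],"jaw": 0},
  {"translation": [0,0,0],"dr": [0,0,-0.98],"jaw": 0},
  {"translation": [0,0,0],"dr": [0,0,-0.98],"jaw": 0},
  {"translation": [0,0,0],"dr": [0,0,-0.98],"jaw": 0},
  {"translation": [0.4,0.9,0],"dr": [0,0,0],"jaw": 0},
  {"translation": [0.4,0.9,0],"dr": [0,0,0],"jaw": 0},
  {"translation": [0.4,0.9,0],"dr": [0,0,0],"jaw": 0},
  {"translation": [0.4,0.9,0],"dr": [0,0,0],"jaw": 0},
  {"translation": [0.4,0.9,0],"dr": [0,0,0],"jaw": 0},
])

```text
time_s: 25.77
position: [0.6076, 0.0654, 0.2785]
tcp_rot: [[-0.981, 0.193, 0.0], [0.193, 0.981, 0.0], [-0.0, 0.0, -1.0]]
force: [-0.4, 0.8, 0.1]
opening: 1.0
```

Request:
arm_command([
  {"translation": [0.6,0.9,0],"dr": [0,0,0],"jaw": 0},
  {"translation": [0.6,0.9,0],"dr": [0,0,0],"jaw": 0},
  {"translation": [0.6,0.9,0],"dr": [0,0,0],"jaw": 0},
  {"translation": [0.6,0.9,0],"dr": [0,0,0],"jaw": 0},
  {"translation": [0.6,0.9,0],"dr": [0,0,0],"jaw": 0},
  {"translation": [0.6,0.9,0],"dr": [0,0,0],"jaw": 0},
  {"translation": [0.6,0.9,0],"dr": [0,0,0],"jaw": 0},
])

```text
time_s: 26.35
position: [0.5346, 0.2403, 0.2786]
tcp_rot: [[-0.981, 0.192, 0.0], [0.192, 0.981, 0.0], [-0.0, 0.0, -1.0]]
force: [0.3, 0.2, 0.2]
opening: 1.001
```

```bash
cat >> h.py <<'E'
def panels(p,C):
    x,y,z=C[...,0],C[...,1],C[...,2]
    m=((wood(p)>0)&(z<.025)&(z>-.01)&(x>.34)&(x<.58)&(y>-.2)&(y<.2)).astype(np.uint8)*255
    k,l,st,ce=cv2.connectedComponentsWithStats(m)
    for i in range(1,k):
        if st[i,4]<200: continue
        c=max(cv2.findContours((l==i).astype(np.uint8),0,2)[0],key=cv2.contourArea)
        print("panel px",np.round(ce[i],1),st[i,4],"cloud rect",[np.round(q,1).tolist() for q in cv2.minAreaRect((C[l==i][:,:2]*1000).astype(np.float32))],"mean",np.round(C[l==i].mean(0)*1000,1))
E
python3 -c "
from h import *
plan(.455,.08,.25,87)
for n in('top','side'):
  p,d=snap('14',n);print(n);panels(p,cloud(n,d))
p=cv2.imread('pics/top14.png');cv2.imwrite('pics/t14c.png',cv2.resize(p[160:320,190:510],(800,400),interpolation=2))
"
```

```text
t 26.35 pos [0.5346 0.2403 0.2786] yaw 78.91 tilt [0.0001 0.0001] F [0.3 0.2 0.2] open 1.001
 dr_z units -1.348  trans units [ 2.843 -6.571  1.143]
top
panel px [318.1 261.5] 869 cloud rect [[455.3, 79.9], [65.7, 114.3], 87.0] mean [454.3  79.7   5.7]
panel px [366.3 263.8] 831 cloud rect [[451.0, -61.2], [65.8, 113.9], 83.0] mean [449.6 -61.3   5.4]
side
panel px [343.  258.8] 255 cloud rect [[420.0, -58.8], [64.6, 50.3], 82.7] mean [419.4 -58.2   6. ]
panel px [323.4 289. ] 769 cloud rect [[454.6, 74.5], [74.1, 113.7], 84.9] mean [454.2  78.9   6. ]
```

View pics/t14c.png

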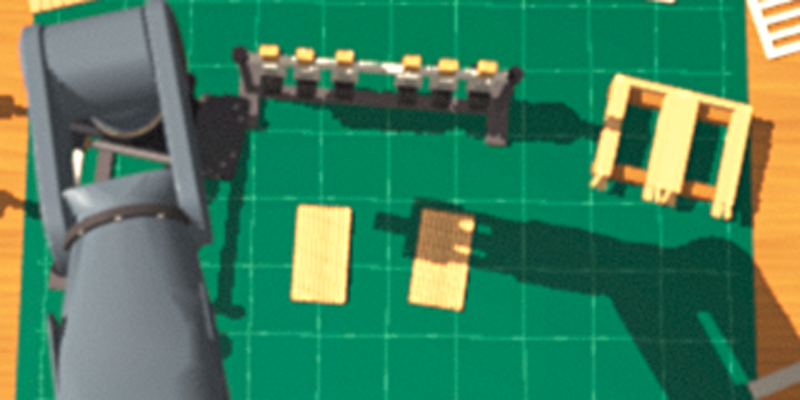

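```bash
python3 - <<'E'
from h import *
np.set_printoptions(precision=2,suppress=True)
p=cv2.imread("pics/top14.png")[:,:,::-1].copy();d=np.load("pics/top14.npy");C=cloud("top",d)
K=4
crop=p[175:265,415:505];hs=cv2.cvtColor(crop,cv2.COLOR_RGB2HSV)
print("pale sample",crop[40,43],hs[40,43],"orange",hs[22,25] )
big=cv2.resize(crop,None,fx=K,fy=K,interpolation=cv2.INTER_CUBIC)
hb=cv2.cvtColor(big,cv2.COLOR_RGB2HSV)
# pale wood: R high, G high relative
r,g,b=[big[...,i].astype(float) for i in range(3)]
m=((r>190)&(g>165)).astype(np.uint8)
cv2.imwrite("pics/rackmask.png",m*255)
v,u=np.nonzero(m)
uv=np.c_[(u+.5)/K-.5+415,(v+.5)/K-.5+175]
P=onplane("top",uv,.040)[:,:2]*1000
best=None
for yaw in np.arange(-17,-9,.25):
    a=np.radians(yaw);X=np.array([np.cos(a),np.sin(a)]);Y=np.array([-np.sin(a),np.cos(a)])
    s=P@X;t=P@Y
    h,e=np.histogram(t,bins=np.arange(t.min(),t.max()+1,1))
    sc=np.abs(np.diff(h.astype(float))).max() if 0 else (h.astype(float)**2).sum()
    if best is None or sc>best[0]: best=(sc,yaw)
yaw=best[1];print("yaw",yaw)
a=np.radians(yaw);X=np.array([np.cos(a),np.sin(a)]);Y=np.array([-np.sin(a),np.cos(a)])
s=P@X;t=P@Y
print("s range",np.percentile(s,[.5,99.5]),"t",np.percentile(t,[.5,99.5]))
# line edges per s-slice
sm=np.median(s)
E={}
for s0 in np.arange(s.min()+35,s.max()-25,4):
    q=(s>s0)&(s<s0+4);h,e=np.histogram(t[q],bins=np.arange(t.min()-3,t.max()+4,.5))
    f=np.convolve(h,np.ones(3)/3,'same');on=f>f.max()*.45
    tr=np.nonzero(np.diff(on.astype(int)))[0];print(round(s0+2,1),(e[tr]+.75))
E
```

```text
pale sample [255 247 158] [ 28  97 255] orange [ 27 109 255]
yaw -13.5
s range [542.03 794.25] t [-328.92  -97.46]
572.1 [-329.5 -293. ]
576.1 [-329.5 -292.5 -259.5 -256.  -250.5 -240.5 -184.5 -173.5 -171.  -159.5
 -104.   -98.5]
580.1 [-329.  -292.  -262.5 -239.5 -187.5 -158.5 -106.5  -98.5]
584.1 [-328.  -291.  -262.  -239.5 -189.  -181.5 -179.5 -158.5 -107.5  -99.5]
588.1 [-327.  -291.5 -261.  -239.5 -190.5 -183.  -178.5 -158.5 -109.5  -99.5]
592.1 [-326.5 -294.  -261.5 -239.5 -199.5 -158.5 -117.   -96.5]
596.1 [-325.5 -294.  -262.  -238.  -200.  -157.5 -118.   -95.5]
600.1 [-324.5 -293.5 -262.  -237.5 -232.5 -229.  -227.  -216.5 -200.  -156.5
 -136.  -135.5 -118.   -95.5]
604.1 [-324.  -294.5 -262.  -238.  -221.5 -221.  -200.  -156.5 -118.   -96.5]
608.1 [-323.  -293.5 -262.  -238.5 -200.  -158.  -117.5  -96.5]
612.1 [-322.5 -291.5 -262.  -239.  -200.  -158.  -118.   -97. ]
616.1 [-321.5 -293.  -261.5 -239.  -199.5 -157.5 -118.   -97. ]
620.1 [-320.5 -293.  -262.  -239.  -200.  -158.  -118.   -96.5]
624.1 [-320.  -292.  -261.5 -239.  -199.5 -158.  -117.5  -96.5]
628.1 [-319.  -29
[... 1504 characters left out ...]

716.1 [-301.  -289.5 -274.  -273.5 -273.  -272.5 -270.  -265.  -262.  -258.5]
720.1 [-277.5 -274.  -270.  -257.5]
724.1 [-291.  -290.5 -274.5 -272.5 -270.  -267.  -263.  -256.5]
728.1 [-276.5 -273.5 -268.5 -265.5 -263.  -256. ]
732.1 [-289.5 -253.5]
736.1 [-297.  -252.5]
740.1 [-296. -252.]
744.1 [-295.5 -251.5]
748.1 [-294.5 -250.5]
752.1 [-293.5 -281.5 -281.  -273.  -271.  -249.5]
756.1 [-293.  -288.5 -287.5 -272.5 -272.  -271.5 -271.  -249. ]
760.1 [-290.  -284.  -283.5 -248.5]
764.1 [-288.  -287.5 -287.  -282.5 -276.5 -248. ]
768.1 [-285.5 -281.5 -279.5 -274.5 -274.  -273.5 -260.5 -254.5 -252.5 -246.5]
772.1 [-270.5 -261.5 -255.5 -254.5 -249.5 -246. ]
776.1 [-288.5 -285.5 -275.  -245. ]
```

View pics/rackmask.png

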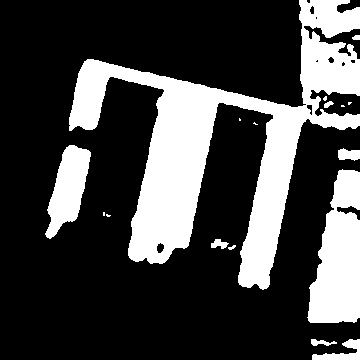

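The mask shows the rack clearly: openings centred 81.5 mm apart, yaw about −13.1°, and a mouth about 112 mm ahead of the back stop. Both panels lie undisturbed.

```bash
cat >> h.py <<'E'
RY=-13.1
def rack(s,t): # mm in rack frame (x from mouth inward, y) -> world m
    a=np.radians(RY);X=np.array([np.cos(a),np.sin(a)]);Y=np.array([-np.sin(a),np.cos(a)])
    return (np.array([533.0,-311.8])+s*X+t*Y)/1000
E
python3 -c "
from h import *
plan(.4118,-.0565,.06,82.8)"
```

```text
t 26.45 pos [0.5332 0.2425 0.2786] yaw 79.17 tilt [-0.001   0.0015] F [ 0.3 -0.4 -0.7] open 0.998
 dr_z units -0.605  trans units [  3.318 -12.474   8.743]
```

Request:
arm_command([
  {"translation": [0,0,0],"dr": [0,0,-0.6],"jaw": 0},
  {"translation": [0.2,-0.6,0.2],"dr": [0,0,0],"jaw": 0},
  {"translation": [0.25,-0.9,0.5],"dr": [0,0,0],"jaw": 0},
  {"translation": [0.25,-0.9,0.5],"dr": [0,0,0],"jaw": 0},
  {"translation": [0.25,-0.9,0.5],"dr": [0,0,0],"jaw": 0},
  {"translation": [0.25,-0.9,0.5],"dr": [0,0,0],"jaw": 0},
  {"translation": [0.25,-0.9,0.5],"dr": [0,0,0],"jaw": 0},
  {"translation": [0.25,-0.9,0.5],"dr": [0,0,0],"jaw": 0},
  {"translation": [0.25,-0.9,0.6],"dr": [0,0,0],"jaw": 0},
  {"translation": [0.25,-0.9,0.6],"dr": [0,0,0],"jaw": 0},
  {"translation": [0.25,-0.9,0.6],"dr": [0,0,0],"jaw": 0},
  {"translation": [0.25,-0.9,0.6],"dr": [0,0,0],"jaw": 0},
])

```text
time_s: 27.45
position: [0.4371, 0.0083, 0.1383]
tcp_rot: [[-0.991, 0.13, 0.001], [0.13, 0.991, -0.001], [-0.002, -0.001, -1.0]]
force: [0.8, -0.3, -0.1]
opening: 0.998
```

Request:
arm_command([
  {"translation": [0.25,-0.9,0.6],"dr": [0,0,0],"jaw": 0},
  {"translation": [0.25,-0.9,0.6],"dr": [0,0,0],"jaw": 0},
  {"translation": [0.1,-0.7,0.6],"dr": [0,0,0],"jaw": 0},
  {"translation": [0,-0.37,0.6],"dr": [0,0,0],"jaw": 0},
  {"translation": [0,0,0],"dr": [0,0,0],"jaw": 0},
  {"translation": [0,0,0],"dr": [0,0,0],"jaw": 0},
  {"translation": [0,0,0],"dr": [0,0,0],"jaw": 0},
])

```text
time_s: 28.03
position: [0.4132, -0.0593, 0.079]
tcp_rot: [[-0.991, 0.13, 0.001], [0.13, 0.991, -0.0], [-0.001, -0.0, -1.0]]
force: [-0.1, 1.2, -0.2]
opening: 1.001
```

```bash
python3 -c "
from h import *
plan(.4118,-.0565,.010,82.8)
p,d=snap('15','side');cv2.imwrite('pics/s15c.png',cv2.resize(p[180:330,260:460,::-1],(800,600)))
panels(p,cloud('side',d))"
```

```text
t 28.03 pos [ 0.4132 -0.0593  0.079 ] yaw 82.51 tilt [ 0.0005 -0.0002] F [-0.1  1.2 -0.2] open 1.001
 dr_z units -0.049  trans units [0.07  0.103 2.759]
panel px [330.2 257.1] 560 cloud rect [[452.0, -62.4], [63.7, 113.5], 82.2] mean [451.2 -61.2   6. ]
panel px [323.4 289. ] 770 cloud rect [[454.8, 75.8], [72.6, 112.5], 87.6] mean [454.2  78.8   5.9]
```

View pics/s15c.png

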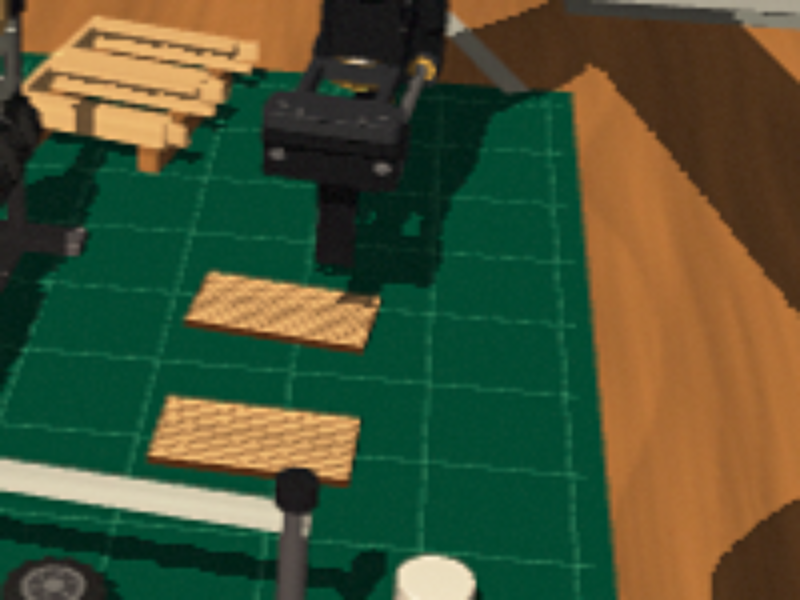

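The jaws are over the near end of panel2 (crop 370,310). Descending.

Request:
arm_command([
  {"translation": [0.06,0.1,0.3],"dr": [0,0,-0.05],"jaw": 0},
  {"translation": [0,0,0.5],"dr": [0,0,0],"jaw": 0},
  {"translation": [0,0,0.5],"dr": [0,0,0],"jaw": 0},
  {"translation": [0,0,0.5],"dr": [0,0,0],"jaw": 0},
  {"translation": [0,0,0.4],"dr": [0,0,0],"jaw": 0},
  {"translation": [0,0,0.3],"dr": [0,0,0],"jaw": 0},
  {"translation": [0,0,0.1],"dr": [0,0,0],"jaw": 0},
  {"translation": [0,0,0.08],"dr": [0,0,0],"jaw": 0},
  {"translation": [0,0,0],"dr": [0,0,0],"jaw": 0},
  {"translation": [0,0,0],"dr": [0,0,0],"jaw": 0},
])

```text
time_s: 28.92
position: [0.412, -0.0565, 0.012]
tcp_rot: [[-0.992, 0.125, 0.001], [0.125, 0.992, -0.0], [-0.001, -0.0, -1.0]]
force: [-0.7, 0.2, 0.2]
opening: 1.0
```

```bash
python3 -c "
from h import *
plan(.4118,-.0565,.010,82.8)"
```

```text
t 28.92 pos [ 0.412  -0.0565  0.012 ] yaw 82.84 tilt [ 0.0008 -0.0003] F [-0.7  0.2  0.2] open 1.0
 dr_z units 0.007  trans units [ 0.006 -0.003  0.079]
```

Request:
arm_command([
  {"translation": [0,0,0.07],"dr": [0,0,0],"jaw": 0.1},
  {"translation": [0,0,0],"dr": [0,0,0],"jaw": 0.3},
  {"translation": [0,0,0],"dr": [0,0,0],"jaw": 0.5},
  {"translation": [0,0,0],"dr": [0,0,0],"jaw": 0.6},
  {"translation": [0,0,0],"dr": [0,0,0],"jaw": 1},
  {"translation": [0,0,0],"dr": [0,0,0],"jaw": 1},
  {"translation": [0,0,0],"dr": [0,0,0],"jaw": 1},
  {"translation": [0,0,0],"dr": [0,0,0],"jaw": 1},
  {"translation": [0,0,0],"dr": [0,0,0],"jaw": 1},
  {"translation": [0,0,0],"dr": [0,0,0],"jaw": 1},
])

```text
time_s: 29.75
position: [0.4117, -0.0565, 0.0099]
tcp_rot: [[-0.992, 0.125, 0.0], [0.125, 0.992, -0.0], [-0.0, -0.0, -1.0]]
force: [-0.7, -0.2, 2.2]
opening: 0.679
```

Request:
arm_command([
  {"translation": [0,0,-0.2],"dr": [0,0,0],"jaw": 1},
  {"translation": [0,0,-0.5],"dr": [0,0,0],"jaw": 1},
  {"translation": [0,0,-0.6],"dr": [0,0,0],"jaw": 1},
  {"translation": [0,0,-0.6],"dr": [0,0,0],"jaw": 1},
  {"translation": [0,0,-0.5],"dr": [0,0,0],"jaw": 1},
  {"translation": [0,0,0],"dr": [0,0,0],"jaw": 1},
  {"translation": [0,0,0],"dr": [0,0,0],"jaw": 1},
  {"translation": [0,0,0],"dr": [0,0,0],"jaw": 1},
])

```text
time_s: 30.42
position: [0.4115, -0.0564, 0.0695]
tcp_rot: [[-0.992, 0.125, -0.0], [0.125, 0.992, 0.0], [0.0, 0.0, -1.0]]
force: [0.2, -0.7, 0.1]
opening: 0.682
```

```bash
python3 -c "
from h import *
w=rack(-15-80,-41);plan(w[0],w[1],.065,90+RY)
p,d=snap('16','side');C=cloud('side',d);cv2.imwrite('pics/s16c.png',cv2.resize(p[160:310,240:440,::-1],(800,600)))
x,y,z=C[...,0],C[...,1],C[...,2]
m=(wood(p)>0)&(x>.36)&(x<.53)&(y>-.12)&(y<.0)&(z>.03)&(z<.1)
P=C[m];print(m.sum(),P.min(0),P.max(0))
A=np.c_[P,np.ones(len(P))];c=np.linalg.lstsq(np.c_[P[:,:2]-P[:,:2].mean(0),np.ones(len(P))],P[:,2],rcond=None)[0];print('plane slope x,y, z',c)
print(cv2.minAreaRect((P[:,:2]*1000).astype(np.float32)))"
```

```text
t 30.42 pos [ 0.4115 -0.0564  0.0695] yaw 82.82 tilt [-0.0004  0.0002] F [ 0.2 -0.7  0.1] open 0.682
 dr_z units 0.987  trans units [ -3.25  -10.489   0.181]
338 [ 0.39961622 -0.09744441  0.0621811 ] [ 0.5083656  -0.0188332   0.07355655]
plane slope x,y, z [-0.00633019  0.00750969  0.06550385]
((450.17279052734375, -60.773902893066406), (65.15060424804688, 111.6141586303711), 79.17657470703125)
```

View pics/s16c.png

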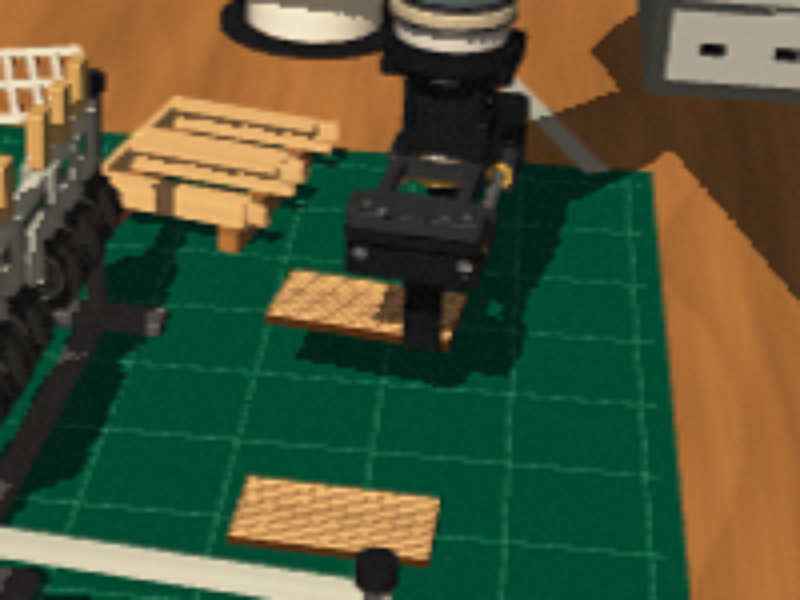

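Panel2 is held level. Next I carry it to just before the mouth of the right-hand channel.

Request:
arm_command([
  {"translation": [0,0,0],"dr": [0,0,0.987],"jaw": 1},
  {"translation": [-0.1,-0.4,0],"dr": [0,0,0],"jaw": 1},
  {"translation": [-0.2,-0.85,0],"dr": [0,0,0],"jaw": 1},
  {"translation": [-0.2,-0.85,0],"dr": [0,0,0],"jaw": 1},
  {"translation": [-0.2,-0.85,0],"dr": [0,0,0],"jaw": 1},
  {"translation": [-0.2,-0.85,0],"dr": [0,0,0],"jaw": 1},
  {"translation": [-0.2,-0.85,0],"dr": [0,0,0],"jaw": 1},
  {"translation": [-0.2,-0.85,0],"dr": [0,0,0],"jaw": 1},
  {"translation": [-0.2,-0.85,0],"dr": [0,0,0],"jaw": 1},
  {"translation": [-0.2,-0.85,0],"dr": [0,0,0],"jaw": 1},
  {"translation": [-0.2,-0.85,0],"dr": [0,0,0],"jaw": 1},
  {"translation": [-0.2,-0.85,0],"dr": [0,0,0],"jaw": 1},
])

```text
time_s: 31.47
position: [0.4116, -0.2867, 0.0689]
tcp_rot: [[-0.974, 0.225, -0.001], [0.225, 0.974, 0.001], [0.001, 0.001, -1.0]]
force: [1.5, 0.4, -0.3]
opening: 0.685
```

Request:
arm_command([
  {"translation": [-0.2,-0.85,0],"dr": [0,0,0],"jaw": 1},
  {"translation": [-0.15,-0.5,0],"dr": [0,0,0],"jaw": 1},
  {"translation": [0,-0.24,0],"dr": [0,0,0],"jaw": 1},
  {"translation": [0,0,0],"dr": [0,0,0],"jaw": 1},
  {"translation": [0,0,0],"dr": [0,0,0],"jaw": 1},
  {"translation": [0,0,0],"dr": [0,0,0],"jaw": 1},
])

```text
time_s: 31.97
position: [0.4112, -0.3241, 0.0694]
tcp_rot: [[-0.974, 0.226, -0.002], [0.226, 0.974, 0.002], [0.002, 0.002, -1.0]]
force: [-0.3, 0.8, 0.2]
opening: 0.68
```

```bash
python3 -c "
from h import *
w=rack(-115,-41);plan(w[0],w[1],.0367,90+RY)
p,d=snap('17','top');cv2.imwrite('pics/t17c.png',cv2.resize(p[180:300,400:520,::-1],(600,600),interpolation=2))
p,d=snap('17','side');cv2.imwrite('pics/s17c.png',cv2.resize(p[160:280,240:400,::-1],(800,600),interpolation=2))"
```

```text
t 31.97 pos [ 0.4112 -0.3241  0.0694] yaw 76.96 tilt [-0.0015  0.0021] F [-0.3  0.8  0.2] open 0.68
 dr_z units 0.01  trans units [-0.032 -0.056  1.31 ]
```

View pics/t17c.png

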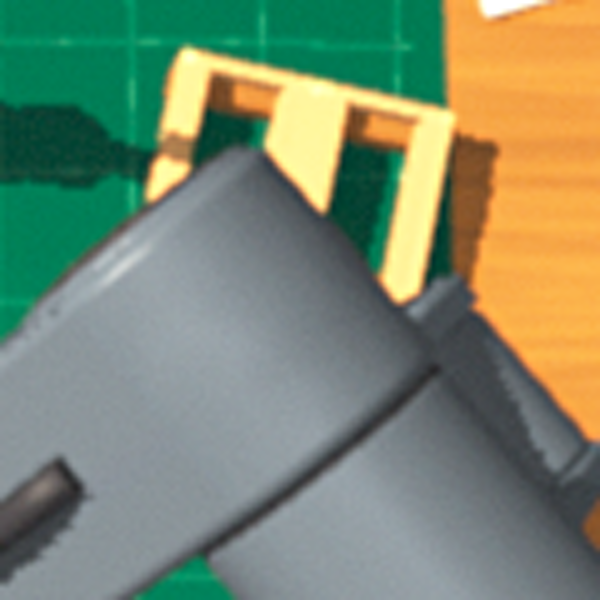

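View pics/s17c.png

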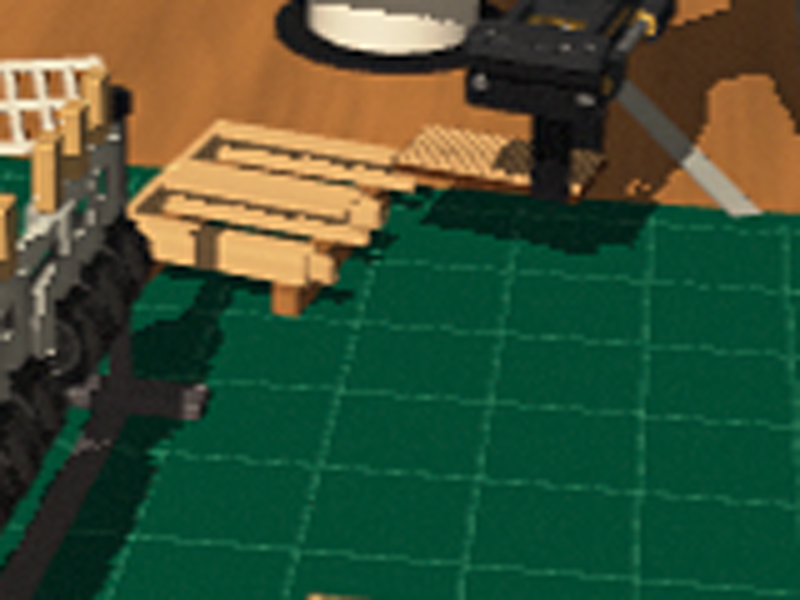

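Panel2 is aligned in front of the right-hand channel. Lower it to ledge height.

Request:
arm_command([
  {"translation": [0,-0.04,0.3],"dr": [0,0,0],"jaw": 1},
  {"translation": [0,0,0.4],"dr": [0,0,0],"jaw": 1},
  {"translation": [0,0,0.4],"dr": [0,0,0],"jaw": 1},
  {"translation": [0,0,0.2],"dr": [0,0,0],"jaw": 1},
  {"translation": [0,0,0],"dr": [0,0,0],"jaw": 1},
  {"translation": [0,0,0],"dr": [0,0,0],"jaw": 1},
  {"translation": [0,0,0],"dr": [0,0,0],"jaw": 1},
])

```text
time_s: 32.65
position: [0.4117, -0.3268, 0.0371]
tcp_rot: [[-0.974, 0.227, -0.0], [0.227, 0.974, 0.0], [0.0, 0.0, -1.0]]
force: [-0.6, 0.4, -0.8]
opening: 0.682
```

```bash
python3 -c "
from h import *
w=rack(-115,-41);plan(w[0],w[1],.0367,90+RY)
p,d=snap('18','side');C=cloud('side',d)
x,y,z=C[...,0],C[...,1],C[...,2]
m=(wood(p)>0)&(x>.38)&(x<.51)&(y>-.4)&(y<-.28)&(z>.02)&(z<.05)
cv2.imwrite('pics/s18c.png',cv2.resize(p[170:230,280:380,::-1],(800,480),interpolation=2))
P=C[m];print(m.sum());r=cv2.minAreaRect((P[:,:2]*1000).astype(np.float32));print(r)
a=np.radians(RY);q=(P[:,:2]*1000-[533,-311.8]);s=q@[np.cos(a),np.sin(a)];t=q@[-np.sin(a),np.cos(a)]
print('s',np.percentile(s,[1,99]),'z',np.percentile(P[:,2],[5,50,95]))
for s0 in(-40,-50,-60,-70): 
  k=abs(s-s0)<5;print(s0,np.percentile(t[k],[2,98]),np.median(P[k,2]))"
```

```text
t 32.65 pos [ 0.4117 -0.3268  0.0371] yaw 76.9 tilt [-0.0001  0.0001] F [-0.6  0.4 -0.8] open 0.682
 dr_z units -0.0  trans units [0.009 0.045 0.017]
209
((457.86456298828125, -341.8879699707031), (75.69371032714844, 127.09603118896484), 73.27284240722656)
s [-126.17076692   -6.16749388] z [0.02966561 0.03311638 0.03592538]
-40 [-71.30922864 -12.61298967] 0.03310892917970287
-50 [-74.29929632 -16.07677276] 0.03296255046001856
-60 [-70.46411291 -13.77331928] 0.03342058948119775
-70 [-74.62806136 -14.40920652] 0.033202199378491615
```

View pics/s18c.png

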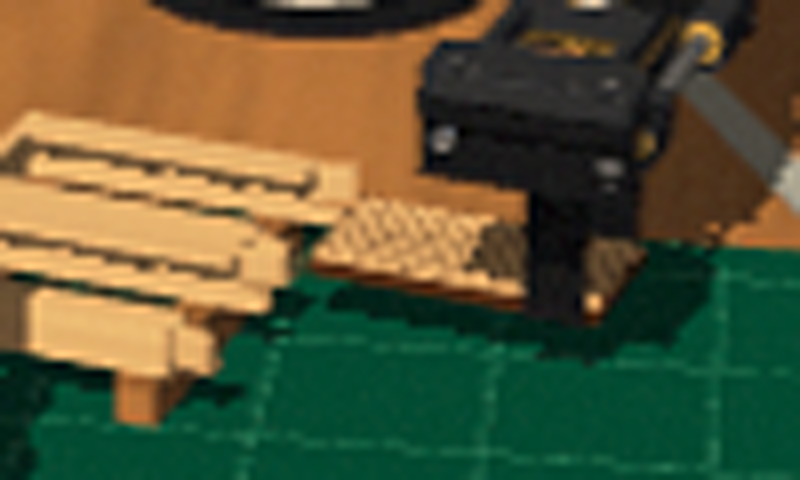

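Request:
arm_command([
  {"translation": [-0.1,0.045,0],"dr": [0,0,0],"jaw": 1},
  {"translation": [-0.25,0,0],"dr": [0,0,0],"jaw": 1},
  {"translation": [-0.25,0,0],"dr": [0,0,0],"jaw": 1},
  {"translation": [-0.25,0,0],"dr": [0,0,0],"jaw": 1},
  {"translation": [-0.25,0,0],"dr": [0,0,0],"jaw": 1},
  {"translation": [-0.1,0,0],"dr": [0,0,0],"jaw": 1},
  {"translation": [0,0,0],"dr": [0,0,0],"jaw": 1},
])

```text
time_s: 33.28
position: [0.442, -0.3337, 0.0374]
tcp_rot: [[-0.974, 0.227, 0.001], [0.227, 0.974, -0.002], [-0.002, -0.001, -1.0]]
force: [-0.7, -2.0, 0.4]
opening: 0.682
```

```bash
python3 -c "
from h import *
w=rack(-30,-41);plan(w[0],w[1],.0367,90+RY)
p,d=snap('19','side')
cv2.imwrite('pics/s19c.png',cv2.resize(p[165:225,260:360,::-1],(800,480),interpolation=2))"
```

```text
t 33.28 pos [ 0.442  -0.3337  0.0374] yaw 76.87 tilt [ 0.0012 -0.0017] F [-0.7 -2.   0.4] open 0.682
 dr_z units -0.004  trans units [-2.146  0.039  0.028]
```

View pics/s19c.png

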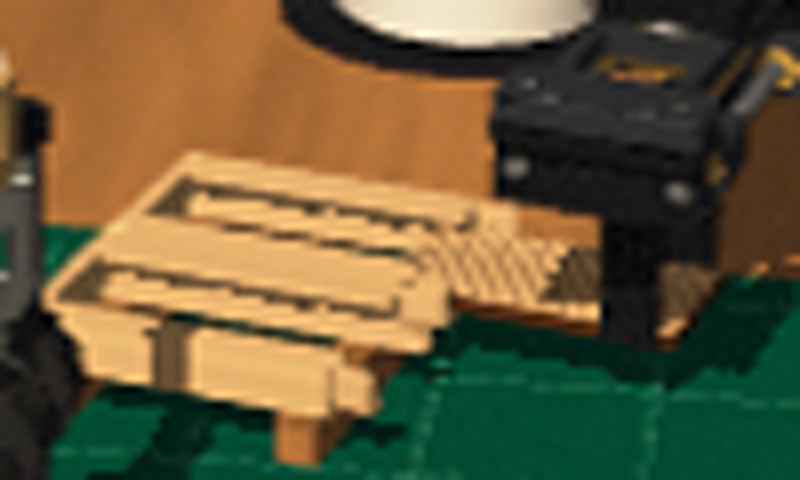

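Request:
arm_command([
  {"translation": [-0.2,-0.02,0],"dr": [0,0,0],"jaw": 1},
  {"translation": [-0.2,0,0],"dr": [0,0,0],"jaw": 1},
  {"translation": [-0.2,0,0],"dr": [0,0,0],"jaw": 1},
  {"translation": [-0.2,0,0],"dr": [0,0,0],"jaw": 1},
  {"translation": [0,0,0],"dr": [0,0,0],"jaw": 1},
])

```text
time_s: 33.75
position: [0.4622, -0.3388, 0.0376]
tcp_rot: [[-0.974, 0.226, 0.002], [0.226, 0.974, -0.002], [-0.003, -0.002, -1.0]]
force: [-0.1, -3.6, -0.6]
opening: 0.678
```

Request:
arm_command([
  {"translation": [0,-0.04,0],"dr": [0,0,0],"jaw": 1},
  {"translation": [-0.15,-0.02,0],"dr": [0,0,0],"jaw": 1},
  {"translation": [-0.15,0,0],"dr": [0,0,0],"jaw": 1},
  {"translation": [0,0,0],"dr": [0,0,0],"jaw": 1},
  {"translation": [0,0,0],"dr": [0,0,0],"jaw": 1},
])

```text
time_s: 34.17
position: [0.4681, -0.3405, 0.0373]
tcp_rot: [[-0.974, 0.226, 0.001], [0.226, 0.974, -0.0], [-0.001, 0.0, -1.0]]
force: [-0.5, -0.9, -0.2]
opening: 0.682
```

```bash
python3 -c "
from h import *
w=rack(-30,-41);plan(w[0],w[1],.0367,90+RY);print(np.round(read_state()['moment'],2))"
```

```text
t 34.17 pos [ 0.4681 -0.3405  0.0373] yaw 76.91 tilt [ 0.0009 -0.0001] F [-0.5 -0.9 -0.2] open 0.682
 dr_z units 0.002  trans units [-1.068  0.066  0.024]
[-0.11  0.   -0.02]
```

Request:
arm_command([
  {"translation": [-0.2,0,0],"dr": [0,0,0],"jaw": 1},
  {"translation": [-0.2,0,0],"dr": [0,0,0],"jaw": 1},
  {"translation": [-0.2,0,0],"dr": [0,0,0],"jaw": 1},
  {"translation": [-0.2,0,0],"dr": [0,0,0],"jaw": 1},
  {"translation": [-0.2,0,0],"dr": [0,0,0],"jaw": 1},
  {"translation": [0,0,0],"dr": [0,0,0],"jaw": 1},
])

```text
time_s: 34.67
position: [0.4934, -0.3469, 0.0374]
tcp_rot: [[-0.974, 0.226, 0.002], [0.226, 0.974, -0.001], [-0.002, -0.001, -1.0]]
force: [0.7, -1.8, -0.5]
opening: 0.677
```

```bash
python3 -c "
from h import *
w=rack(-30,-41);plan(w[0],w[1],.0367,90+RY)
p,d=snap('20','side')
cv2.imwrite('pics/s20c.png',cv2.resize(p[165:225,250:350,::-1],(800,480),interpolation=2))"
```

```text
t 34.67 pos [ 0.4934 -0.3469  0.0374] yaw 76.91 tilt [ 0.002  -0.0013] F [ 0.7 -1.8 -0.5] open 0.677
 dr_z units 0.002  trans units [-0.023  0.087  0.03 ]
```

View pics/s20c.png

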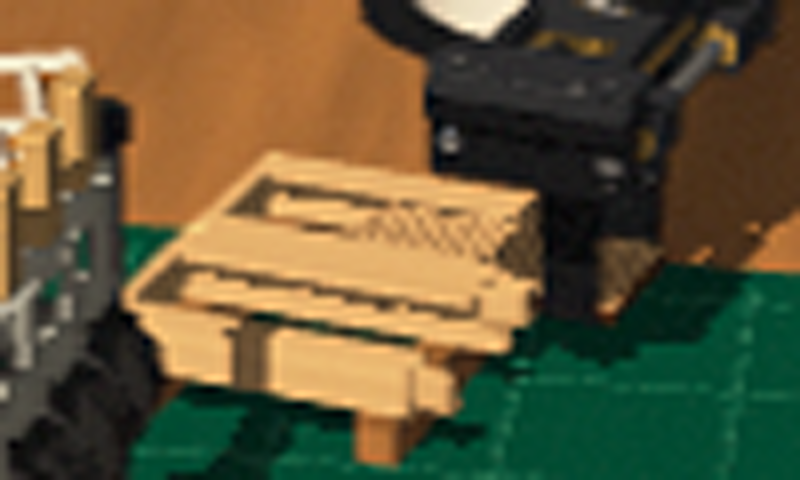

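Panel2 is well inside the channel. Ease it down, release, and go round behind it to push.

Request:
arm_command([
  {"translation": [0,0,0.04],"dr": [0,0,0],"jaw": 1},
  {"translation": [0,0,0],"dr": [0,0,0],"jaw": 0.4},
  {"translation": [0,0,0],"dr": [0,0,0],"jaw": 0.2},
  {"translation": [0,0,0],"dr": [0,0,0],"jaw": 0.15},
  {"translation": [0,0,0],"dr": [0,0,0],"jaw": 0.15},
  {"translation": [0,0,-0.5],"dr": [0,0,0],"jaw": 0.15},
  {"translation": [0,0,-0.7],"dr": [0,0,0],"jaw": 0.15},
  {"translation": [0.4,0,-0.2],"dr": [0,0,0],"jaw": 0.5},
  {"translation": [0.5,0,0],"dr": [0,0,0],"jaw": 1},
  {"translation": [0.5,0,0],"dr": [0,0,0],"jaw": 1},
  {"translation": [0.1,0,0],"dr": [0,0,0],"jaw": 1},
  {"translation": [0,0,0],"dr": [0,0,0],"jaw": 1},
])

```text
time_s: 35.72
position: [0.454, -0.3372, 0.0716]
tcp_rot: [[-0.974, 0.227, -0.001], [0.227, 0.974, 0.001], [0.001, 0.001, -1.0]]
force: [0.5, -0.2, 0.6]
opening: 0.555
```

Request:
arm_command([
  {"translation": [0,0,0],"dr": [0,0,0],"jaw": 1},
  {"translation": [0,0,0],"dr": [0,0,0],"jaw": 1},
  {"translation": [0,0,0],"dr": [0,0,0],"jaw": 1},
  {"translation": [0,0,0],"dr": [0,0,0],"jaw": 1},
  {"translation": [0,0,0],"dr": [0,0,0],"jaw": 1},
  {"translation": [0,0,0],"dr": [0,0,0],"jaw": 1},
])

```text
time_s: 36.22
position: [0.4555, -0.3378, 0.0712]
tcp_rot: [[-0.974, 0.226, -0.0], [0.226, 0.974, 0.0], [0.0, 0.0, -1.0]]
force: [-0.6, -0.5, -0.2]
opening: 0.101
```

```bash
python3 -c "
from h import *
w=rack(-66,-43.2);plan(w[0],w[1],.0355,90+RY)
p,d=snap('21','side')
cv2.imwrite('pics/s21c.png',cv2.resize(p[160:235,250:350,::-1],(800,600),interpolation=2))
C=cloud('side',d);P=C[...,:2]*1000-[533,-311.8];a=np.radians(RY);s=P@[np.cos(a),np.sin(a)];t=P@[-np.sin(a),np.cos(a)];z=C[...,2]
m=(wood(p)>0)&(s<-18)&(s>-70)&(t>-80)&(t<-10)&(z>.02)&(z<.05);print(m.sum(),np.percentile(s[m],[1,5]),np.percentile(t[m],[2,98]),np.median(z[m]))"
```

```text
t 36.22 pos [ 0.4555 -0.3378  0.0712] yaw 76.91 tilt [-0.  0.] F [-0.6 -0.5 -0.2] open 0.101
 dr_z units 0.002  trans units [-0.144 -0.011  1.427]
80 [-47.91070059 -46.14046127] [-72.66172045 -12.7596997 ] 0.032218865427562804
```

View pics/s21c.png

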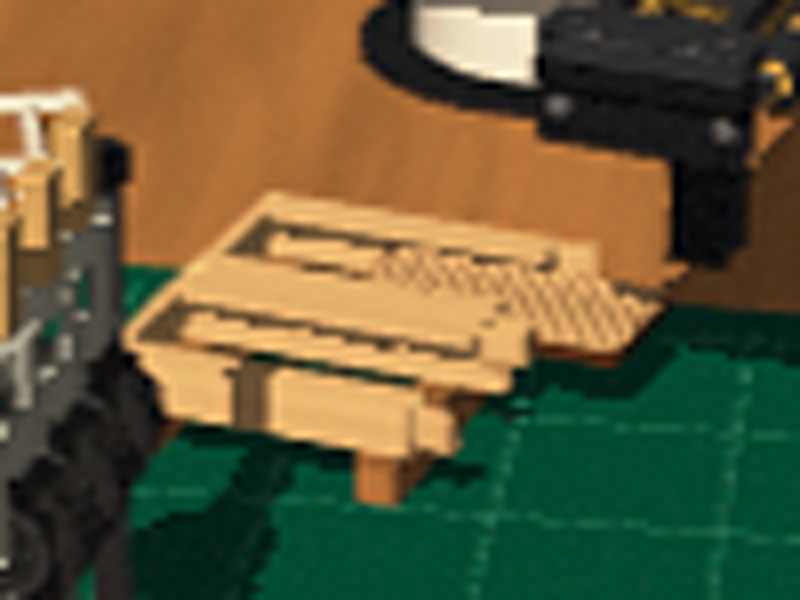

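The panel rests level on the ledges (crop 600,320) with its rear edge about 47 mm out. Lower the closed fingers and push.

Request:
arm_command([
  {"translation": [0,0,0.5],"dr": [0,0,0],"jaw": 1},
  {"translation": [0,0,0.5],"dr": [0,0,0],"jaw": 1},
  {"translation": [0,0,0.42],"dr": [0,0,0],"jaw": 1},
  {"translation": [0,0,0],"dr": [0,0,0],"jaw": 1},
  {"translation": [-0.2,0,0],"dr": [0,0,0],"jaw": 1},
  {"translation": [-0.25,0,0],"dr": [0,0,0],"jaw": 1},
  {"translation": [-0.25,0,0],"dr": [0,0,0],"jaw": 1},
  {"translation": [-0.25,0,0],"dr": [0,0,0],"jaw": 1},
  {"translation": [0,0,0],"dr": [0,0,0],"jaw": 1},
])

```text
time_s: 37.02
position: [0.4807, -0.3444, 0.0366]
tcp_rot: [[-0.974, 0.226, 0.003], [0.226, 0.974, -0.003], [-0.003, -0.002, -1.0]]
force: [0.5, -0.6, -0.1]
opening: 0.006
```

```bash
python3 -c "
from h import *
w=rack(-7.5,-43.2);plan(w[0],w[1],.0355,90+RY)
p,d=snap('22','side')
cv2.imwrite('pics/s22c.png',cv2.resize(p[160:235,250:350,::-1],(800,600),interpolation=2))"
```

```text
t 37.02 pos [ 0.4807 -0.3444  0.0366] yaw 76.94 tilt [ 0.0028 -0.0027] F [ 0.5 -0.6 -0.1] open 0.006
 dr_z units 0.007  trans units [-1.443  0.018  0.042]
```

View pics/s22c.png

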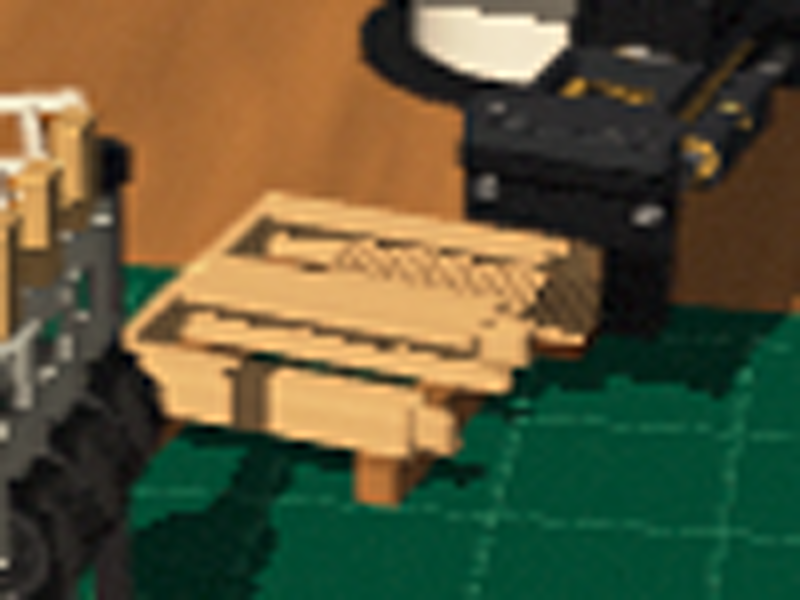

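Request:
arm_command([
  {"translation": [-0.2,0.01,0.03],"dr": [0,0,0],"jaw": 1},
  {"translation": [-0.25,0,0],"dr": [0,0,0],"jaw": 1},
  {"translation": [-0.25,0,0],"dr": [0,0,0],"jaw": 1},
  {"translation": [-0.25,0,0],"dr": [0,0,0],"jaw": 1},
  {"translation": [-0.2,0,0],"dr": [0,0,0],"jaw": 1},
  {"translation": [-0.1,0,0],"dr": [0,0,0],"jaw": 1},
  {"translation": [0,0,0],"dr": [0,0,0],"jaw": 1},
])

```text
time_s: 37.65
position: [0.5098, -0.3504, 0.0351]
tcp_rot: [[-0.974, 0.226, 0.001], [0.226, 0.974, -0.001], [-0.001, -0.001, -1.0]]
force: [-0.6, 0.0, 0.4]
opening: 0.006
```

Request:
arm_command([
  {"translation": [-0.06,0,0],"dr": [0,0,0],"jaw": 1},
  {"translation": [-0.06,0,0],"dr": [0,0,0],"jaw": 1},
  {"translation": [0,0,0],"dr": [0,0,0],"jaw": 1},
])

```text
time_s: 37.9
position: [0.5119, -0.3508, 0.035]
tcp_rot: [[-0.974, 0.227, 0.0], [0.227, 0.974, -0.0], [-0.0, -0.0, -1.0]]
force: [-0.1, 0.6, -0.3]
opening: 0.003
```

```bash
python3 -c "
from h import *
w=rack(-7.5,-43.2);plan(w[0],w[1],.0355,90+RY)"
```

```text
t 37.9 pos [ 0.5119 -0.3508  0.035 ] yaw 76.9 tilt [ 0.0001 -0.    ] F [-0.1  0.6 -0.3] open 0.003
 dr_z units -0.0  trans units [-0.168 -0.019 -0.018]
```

Not yet against the stop. Continue in small steps, checking the force.

Request:
arm_command([
  {"translation": [-0.08,0,0],"dr": [0,0,0],"jaw": 1},
  {"translation": [-0.08,0,0],"dr": [0,0,0],"jaw": 1},
  {"translation": [0,0,0],"dr": [0,0,0],"jaw": 1},
])

```text
time_s: 38.15
position: [0.5149, -0.3514, 0.035]
tcp_rot: [[-0.974, 0.226, -0.002], [0.226, 0.974, 0.001], [0.002, 0.0, -1.0]]
force: [-3.4, 0.2, 1.4]
opening: 0.003
```

Request:
arm_command([
  {"translation": [-0.05,0,0],"dr": [0,0,0],"jaw": 1},
  {"translation": [0,0,0],"dr": [0,0,0],"jaw": 1},
])

```text
time_s: 38.32
position: [0.515, -0.3513, 0.0349]
tcp_rot: [[-0.974, 0.226, -0.004], [0.226, 0.974, 0.002], [0.005, 0.001, -1.0]]
force: [-5.6, 0.3, 2.7]
opening: 0.005
```

Request:
arm_command([
  {"translation": [-0.05,0,0],"dr": [0,0,0],"jaw": 1},
  {"translation": [0,0,0],"dr": [0,0,0],"jaw": 1},
])

```text
time_s: 38.48
position: [0.5151, -0.3514, 0.0349]
tcp_rot: [[-0.974, 0.226, -0.007], [0.226, 0.974, 0.003], [0.007, 0.001, -1.0]]
force: [-7.8, -0.2, 4.5]
opening: 0.004
```

Request:
arm_command([
  {"translation": [0.3,0,0],"dr": [0,0,0],"jaw": 1},
  {"translation": [0.6,0,0],"dr": [0,0,0],"jaw": 1},
  {"translation": [0.6,0,-0.4],"dr": [0,0,0],"jaw": 1},
  {"translation": [0.3,0,-0.9],"dr": [0,0,0],"jaw": 1},
  {"translation": [0,0,-0.9],"dr": [0,0,0],"jaw": 0.5},
  {"translation": [0,0,-0.6],"dr": [0,0,-0.99],"jaw": 0},
  {"translation": [0,0.5,0],"dr": [0,0,-0.7],"jaw": 0},
  {"translation": [0,0.9,0],"dr": [0,0,0],"jaw": 0},
  {"translation": [0,0.9,0],"dr": [0,0,0],"jaw": 0},
  {"translation": [0,0.9,0],"dr": [0,0,0],"jaw": 0},
])

```text
time_s: 39.32
position: [0.48, -0.2619, 0.1055]
tcp_rot: [[-0.999, 0.053, 0.003], [0.053, 0.999, -0.001], [-0.003, -0.001, -1.0]]
force: [0.2, 0.5, -0.0]
opening: 0.374
```

Request:
arm_command([
  {"translation": [0,0.9,0],"dr": [0,0,0],"jaw": 0},
  {"translation": [0,0.9,0],"dr": [0,0,0],"jaw": 0},
  {"translation": [0,0.9,0],"dr": [0,0,0],"jaw": 0},
  {"translation": [0,0,0],"dr": [0,0,0],"jaw": 0},
  {"translation": [0,0,0],"dr": [0,0,0],"jaw": 0},
])

```text
time_s: 39.73
position: [0.4834, -0.1939, 0.1053]
tcp_rot: [[-0.999, 0.05, 0.001], [0.05, 0.999, -0.001], [-0.001, -0.0, -1.0]]
force: [1.2, -0.4, 0.9]
opening: 0.754
```

```bash
python3 -c "
from h import *
for n in('top','side'):
  p,d=snap('23',n);print(n);panels(p,cloud(n,d))
  if n=='top': cv2.imwrite('pics/t23c.png',cv2.resize(p[160:320,270:510,::-1],(800,533),interpolation=2))
  else: cv2.imwrite('pics/s23c.png',cv2.resize(p[160:310,240:440,::-1],(800,600),interpolation=2))
plan(.415,.0819,.0105,87)"
```

```text
top
panel px [313.5 256. ] 396 cloud rect [[458.7, 97.4], [47.0, 116.0], 75.0] mean [470.3  93.5   5.7]
side
panel px [323.3 289. ] 770 cloud rect [[454.7, 76.4], [70.7, 113.1], 86.2] mean [454.3  78.8   5.9]
t 39.83 pos [ 0.4838 -0.1957  0.1053] yaw 87.04 tilt [ 0.0021 -0.0014] F [-0.2  0.2  0.8] open 0.847
 dr_z units 0.007  trans units [ 3.329 10.946  3.793]
```

View pics/t23c.png

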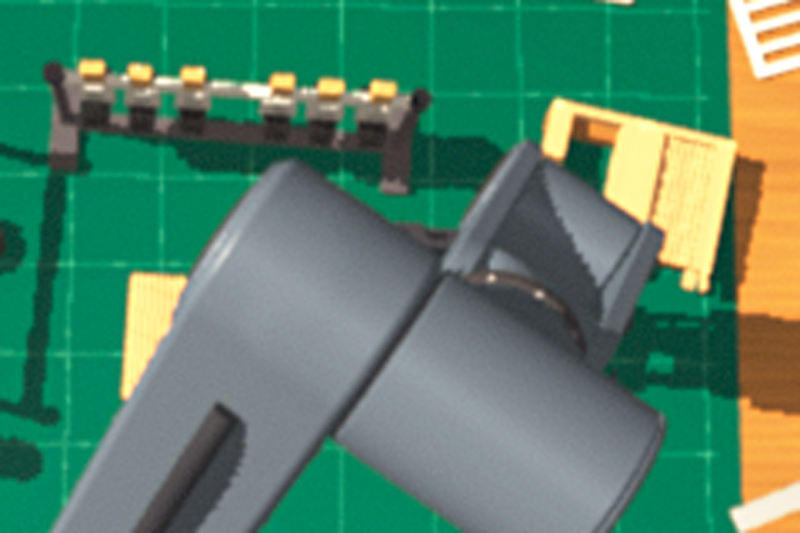

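View pics/s23c.png

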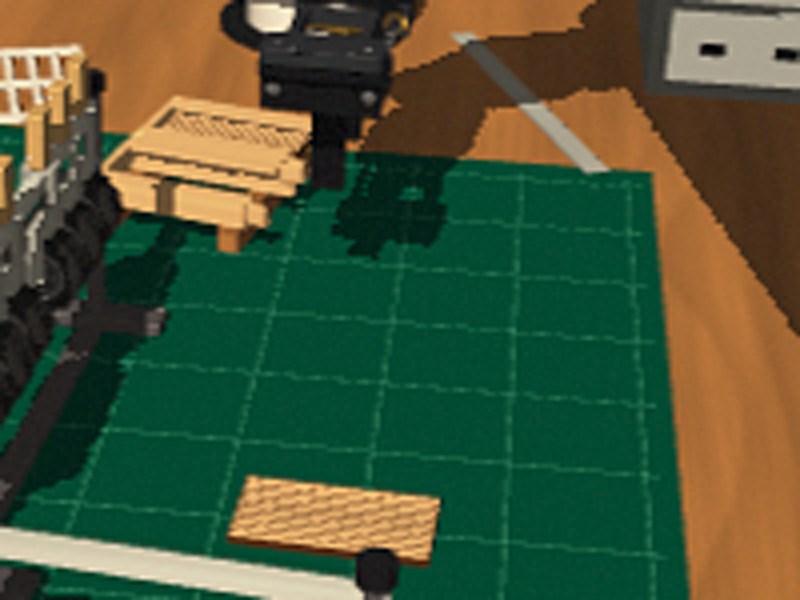

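Panel2 is home at the back stop and panel1 has not moved (side mean 454, 79). Next I go for panel1.

Request:
arm_command([
  {"translation": [0.15,0.45,0],"dr": [0,0,0],"jaw": 0},
  {"translation": [0.28,0.9,0],"dr": [0,0,0],"jaw": 0},
  {"translation": [0.28,0.9,0],"dr": [0,0,0],"jaw": 0},
  {"translation": [0.28,0.9,0],"dr": [0,0,0],"jaw": 0},
  {"translation": [0.28,0.9,0],"dr": [0,0,0],"jaw": 0},
  {"translation": [0.28,0.9,0],"dr": [0,0,0],"jaw": 0},
  {"translation": [0.28,0.9,0],"dr": [0,0,0],"jaw": 0},
  {"translation": [0.28,0.9,0],"dr": [0,0,0],"jaw": 0},
  {"translation": [0.28,0.9,0],"dr": [0,0,0],"jaw": 0},
  {"translation": [0.28,0.9,0.2],"dr": [0,0,0],"jaw": 0},
  {"translation": [0.28,0.9,0.3],"dr": [0,0,0],"jaw": 0},
  {"translation": [0.28,0.9,0.3],"dr": [0,0,0],"jaw": 0},
])

```text
time_s: 40.83
position: [0.4157, 0.0684, 0.0851]
tcp_rot: [[-0.999, 0.054, 0.002], [0.054, 0.999, -0.0], [-0.002, 0.0, -1.0]]
force: [1.1, 0.6, -0.2]
opening: 1.002
```

Request:
arm_command([
  {"translation": [0.15,0.6,0.3],"dr": [0,0,0],"jaw": 0},
  {"translation": [0,0,0.4],"dr": [0,0,0],"jaw": 0},
  {"translation": [0,0,0],"dr": [0,0,0],"jaw": 0},
  {"translation": [0,0,0],"dr": [0,0,0],"jaw": 0},
  {"translation": [0,0,0],"dr": [0,0,0],"jaw": 0},
])

```text
time_s: 41.25
position: [0.4132, 0.0825, 0.0678]
tcp_rot: [[-0.999, 0.053, 0.001], [0.053, 0.999, -0.0], [-0.001, 0.0, -1.0]]
force: [-0.8, 0.4, 0.2]
opening: 0.997
```

```bash
python3 -c "
from h import *
p,d=snap('24','side');panels(p,cloud('side',d))
plan(.415,.0819,.0105,87)"
```

```text
panel px [321.5 289.1] 706 cloud rect [[454.3, 75.4], [72.3, 112.3], 85.7] mean [458.3  80.3   6. ]
t 41.3 pos [0.4133 0.0824 0.0679] yaw 86.96 tilt [ 0.0011 -0.0001] F [ 0.2 -0.1  0.4] open 1.0
 dr_z units -0.006  trans units [-0.071 -0.016  2.297]
```

Request:
arm_command([
  {"translation": [-0.06,0,0.4],"dr": [0,0,0],"jaw": 0},
  {"translation": [0,0,0.5],"dr": [0,0,0],"jaw": 0},
  {"translation": [0,0,0.5],"dr": [0,0,0],"jaw": 0},
  {"translation": [0,0,0.4],"dr": [0,0,0],"jaw": 0},
  {"translation": [0,0,0.3],"dr": [0,0,0],"jaw": 0},
  {"translation": [0,0,0.12],"dr": [0,0,0],"jaw": 0},
  {"translation": [0,0,0],"dr": [0,0,0],"jaw": 0},
  {"translation": [0,0,0],"dr": [0,0,0],"jaw": 0},
])

```text
time_s: 41.97
position: [0.4144, 0.0827, 0.0123]
tcp_rot: [[-0.999, 0.052, 0.0], [0.052, 0.999, -0.0], [-0.0, -0.0, -1.0]]
force: [0.4, 0.7, 0.1]
opening: 1.001
```

Request:
arm_command([
  {"translation": [0,0,0.08],"dr": [0,0,0],"jaw": 0.1},
  {"translation": [0,0,0],"dr": [0,0,0],"jaw": 0.3},
  {"translation": [0,0,0],"dr": [0,0,0],"jaw": 0.5},
  {"translation": [0,0,0],"dr": [0,0,0],"jaw": 0.6},
  {"translation": [0,0,0],"dr": [0,0,0],"jaw": 1},
  {"translation": [0,0,0],"dr": [0,0,0],"jaw": 1},
  {"translation": [0,0,0],"dr": [0,0,0],"jaw": 1},
  {"translation": [0,0,0],"dr": [0,0,0],"jaw": 1},
  {"translation": [0,0,0],"dr": [0,0,0],"jaw": 1},
  {"translation": [0,0,0],"dr": [0,0,0],"jaw": 1},
])

```text
time_s: 42.8
position: [0.4142, 0.0829, 0.0102]
tcp_rot: [[-0.999, 0.052, 0.0], [0.052, 0.999, -0.0], [-0.0, -0.0, -1.0]]
force: [-0.1, 0.4, 3.9]
opening: 0.678
```

Request:
arm_command([
  {"translation": [0,0,-0.2],"dr": [0,0,0],"jaw": 1},
  {"translation": [0,0,-0.5],"dr": [0,0,0],"jaw": 1},
  {"translation": [0,0,-0.6],"dr": [0,0,0],"jaw": 1},
  {"translation": [0,0,-0.6],"dr": [0,0,0],"jaw": 1},
  {"translation": [0,0,-0.5],"dr": [0,0,0],"jaw": 1},
  {"translation": [0,0,0],"dr": [0,0,0.9],"jaw": 1},
  {"translation": [0,0,0],"dr": [0,0,0.79],"jaw": 1},
  {"translation": [0,0,0],"dr": [0,0,0],"jaw": 1},
  {"translation": [0,0,0],"dr": [0,0,0],"jaw": 1},
])

```text
time_s: 43.55
position: [0.4139, 0.0829, 0.0701]
tcp_rot: [[-0.974, 0.225, -0.0], [0.225, 0.974, -0.0], [0.0, -0.0, -1.0]]
force: [0.4, 0.3, -0.0]
opening: 0.683
```

```bash
python3 -c "
from h import *
w=rack(-115,41-1.2);plan(w[0],w[1],.0367,90+RY)
p,d=snap('25','side');C=cloud('side',d)
cv2.imwrite('pics/s25c.png',cv2.resize(p[200:350,260:460,::-1],(800,600),interpolation=2))
x,y,z=C[...,0],C[...,1],C[...,2]
m=(wood(p)>0)&(x>.36)&(x<.54)&(y>.0)&(y<.15)&(z>.045)&(z<.1)
P=C[m];c=np.linalg.lstsq(np.c_[P[:,:2]-P[:,:2].mean(0),np.ones(len(P))],P[:,2],rcond=None)[0];print(len(P),'slope',c,cv2.minAreaRect((P[:,:2]*1000).astype(np.float32)))"
```

```text
t 43.55 pos [0.4139 0.0829 0.0701] yaw 77.02 tilt [-0.0002 -0.    ] F [ 0.4  0.3 -0. ] open 0.683
 dr_z units 0.02  trans units [ -3.616 -12.705   1.338]
371 slope [-0.00733318  0.01200236  0.06574666] ((453.7688293457031, 77.21475982666016), (62.61353302001953, 113.06729125976562), 71.8665542602539)
```

View pics/s25c.png

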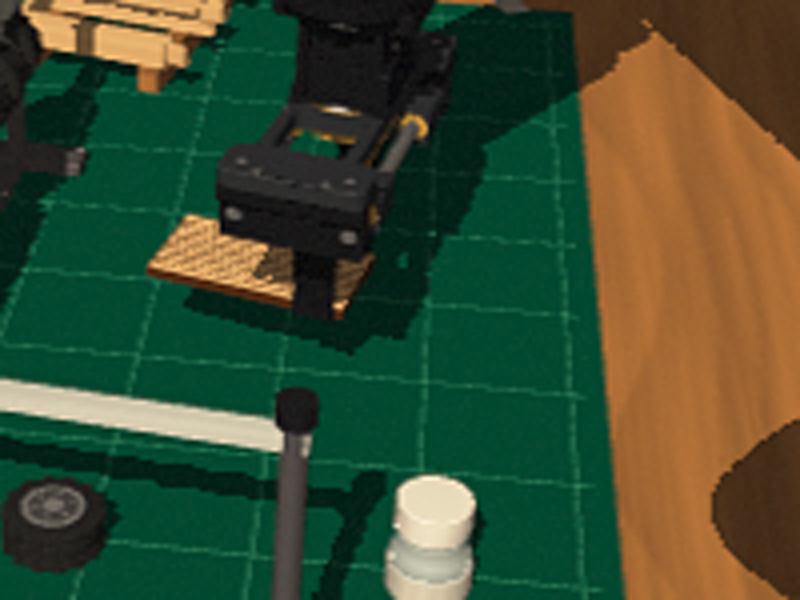

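Panel1 is held. Carry it to the left-hand channel.

Request:
arm_command([
  {"translation": [-0.1,-0.4,0],"dr": [0,0,0.02],"jaw": 1},
  {"translation": [-0.25,-0.88,0],"dr": [0,0,0],"jaw": 1},
  {"translation": [-0.25,-0.88,0],"dr": [0,0,0],"jaw": 1},
  {"translation": [-0.25,-0.88,0],"dr": [0,0,0],"jaw": 1},
  {"translation": [-0.25,-0.88,0],"dr": [0,0,0],"jaw": 1},
  {"translation": [-0.25,-0.88,0],"dr": [0,0,0],"jaw": 1},
  {"translation": [-0.25,-0.88,0],"dr": [0,0,0],"jaw": 1},
  {"translation": [-0.25,-0.88,0],"dr": [0,0,0],"jaw": 1},
  {"translation": [-0.25,-0.88,0],"dr": [0,0,0],"jaw": 1},
  {"translation": [-0.25,-0.88,0],"dr": [0,0,0],"jaw": 1},
  {"translation": [-0.25,-0.88,0],"dr": [0,0,0],"jaw": 1},
  {"translation": [-0.25,-0.88,0],"dr": [0,0,0],"jaw": 1},
])

```text
time_s: 44.6
position: [0.4255, -0.1797, 0.0697]
tcp_rot: [[-0.974, 0.227, -0.001], [0.227, 0.974, 0.001], [0.001, 0.0, -1.0]]
force: [0.2, -0.4, -0.7]
opening: 0.678
```

Request:
arm_command([
  {"translation": [-0.25,-0.88,0],"dr": [0,0,0],"jaw": 1},
  {"translation": [-0.25,-0.88,0],"dr": [0,0,0],"jaw": 1},
  {"translation": [-0.2,-0.6,0],"dr": [0,0,0],"jaw": 1},
  {"translation": [0,-0.26,0],"dr": [0,0,0],"jaw": 1},
  {"translation": [0,0,0],"dr": [0,0,0],"jaw": 1},
  {"translation": [0,0,0],"dr": [0,0,0],"jaw": 1},
  {"translation": [0,0,0],"dr": [0,0,0],"jaw": 1},
  {"translation": [0,0,0],"dr": [0,0,0],"jaw": 1},
])

```text
time_s: 45.27
position: [0.4274, -0.2449, 0.0699]
tcp_rot: [[-0.974, 0.227, -0.001], [0.227, 0.974, 0.001], [0.001, 0.001, -1.0]]
force: [-0.2, 0.1, 0.1]
opening: 0.678
```

```bash
python3 -c "
from h import *
w=rack(-115,41-1.2);plan(w[0],w[1],.0367,90+RY)
p,d=snap('26','side');cv2.imwrite('pics/s26c.png',cv2.resize(p[165:240,250:350,::-1],(800,600),interpolation=2))"
```

```text
t 45.27 pos [ 0.4274 -0.2449  0.0699] yaw 76.86 tilt [-0.0012  0.0013] F [-0.2  0.1  0.1] open 0.678
 dr_z units -0.006  trans units [-0.119 -0.059  1.33 ]
```

View pics/s26c.png

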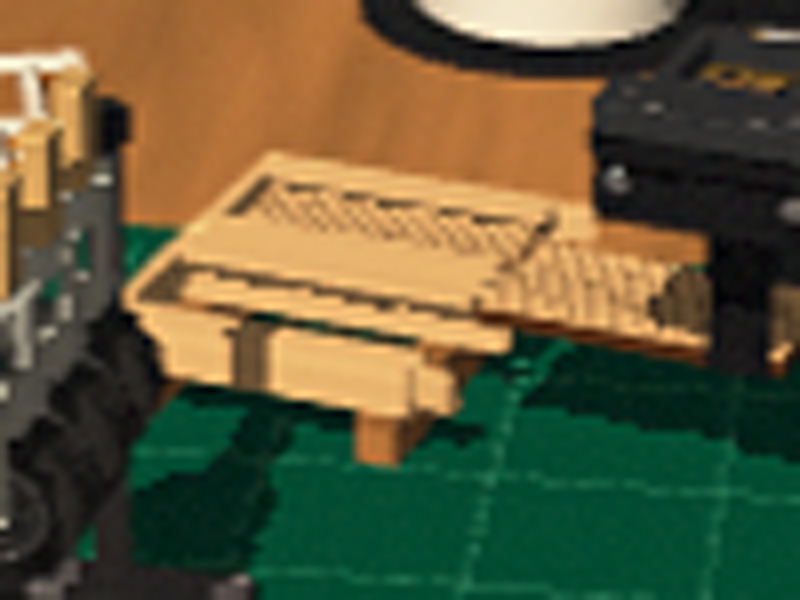

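Request:
arm_command([
  {"translation": [0,-0.02,0.3],"dr": [0,0,0],"jaw": 1},
  {"translation": [0,0,0.4],"dr": [0,0,0],"jaw": 1},
  {"translation": [0,0,0.4],"dr": [0,0,0],"jaw": 1},
  {"translation": [0,0,0.22],"dr": [0,0,0],"jaw": 1},
  {"translation": [0,0,0],"dr": [0,0,0],"jaw": 1},
  {"translation": [0,0,0],"dr": [0,0,0],"jaw": 1},
  {"translation": [0,0,0],"dr": [0,0,0],"jaw": 1},
])

```text
time_s: 45.9
position: [0.4278, -0.247, 0.0368]
tcp_rot: [[-0.973, 0.229, -0.0], [0.229, 0.973, 0.0], [0.0, 0.0, -1.0]]
force: [-0.5, 0.3, -0.3]
opening: 0.681
```

```bash
python3 -c "
from h import *
w=rack(-115,41-1.2);plan(w[0],w[1],.0367,90+RY)
p,d=snap('27','side');cv2.imwrite('pics/s27c.png',cv2.resize(p[165:240,250:350,::-1],(800,600),interpolation=2))"
```

```text
t 45.9 pos [ 0.4278 -0.247   0.0368] yaw 76.78 tilt [-0.0003  0.0002] F [-0.5  0.3 -0.3] open 0.681
 dr_z units -0.02  trans units [-0.087  0.021  0.005]
```

View pics/s27c.png

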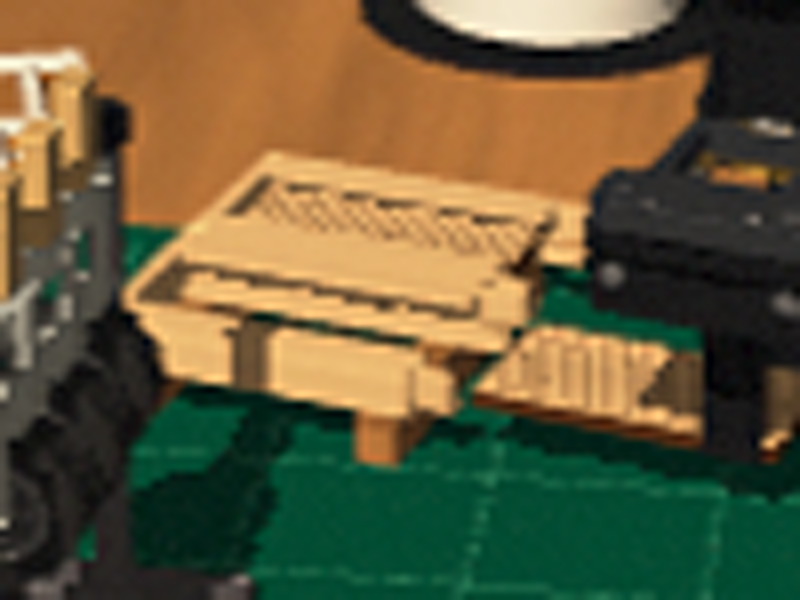

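Request:
arm_command([
  {"translation": [-0.15,0,0],"dr": [0,0,0],"jaw": 1},
  {"translation": [-0.25,0,0],"dr": [0,0,0],"jaw": 1},
  {"translation": [-0.25,0,0],"dr": [0,0,0],"jaw": 1},
  {"translation": [-0.25,0,0],"dr": [0,0,0],"jaw": 1},
  {"translation": [-0.25,0,0],"dr": [0,0,0],"jaw": 1},
  {"translation": [-0.15,0,0],"dr": [0,0,0],"jaw": 1},
  {"translation": [0,0,0],"dr": [0,0,0],"jaw": 1},
])

```text
time_s: 46.53
position: [0.4608, -0.2551, 0.0372]
tcp_rot: [[-0.974, 0.228, 0.001], [0.228, 0.974, -0.001], [-0.002, -0.001, -1.0]]
force: [-0.2, 0.6, -0.6]
opening: 0.678
```

Request:
arm_command([
  {"translation": [-0.2,0,0],"dr": [0,0,0],"jaw": 1},
  {"translation": [-0.2,0,0],"dr": [0,0,0],"jaw": 1},
  {"translation": [-0.2,0,0],"dr": [0,0,0],"jaw": 1},
  {"translation": [0,0,0],"dr": [0,0,0],"jaw": 1},
])

```text
time_s: 46.87
position: [0.4755, -0.2586, 0.0372]
tcp_rot: [[-0.974, 0.228, 0.002], [0.228, 0.974, -0.001], [-0.002, -0.001, -1.0]]
force: [1.5, -0.6, 0.0]
opening: 0.68
```

```bash
python3 -c "
from h import *
w=rack(-31,41-1.2);plan(w[0],w[1],.0367,90+RY)
p,d=snap('28','side');cv2.imwrite('pics/s28c.png',cv2.resize(p[165:240,250:350,::-1],(800,600),interpolation=2))"
```

```text
t 46.87 pos [ 0.4755 -0.2586  0.0372] yaw 76.79 tilt [ 0.0017 -0.0014] F [ 1.5 -0.6  0. ] open 0.68
 dr_z units -0.018  trans units [-1.483  0.041  0.02 ]
```

View pics/s28c.png

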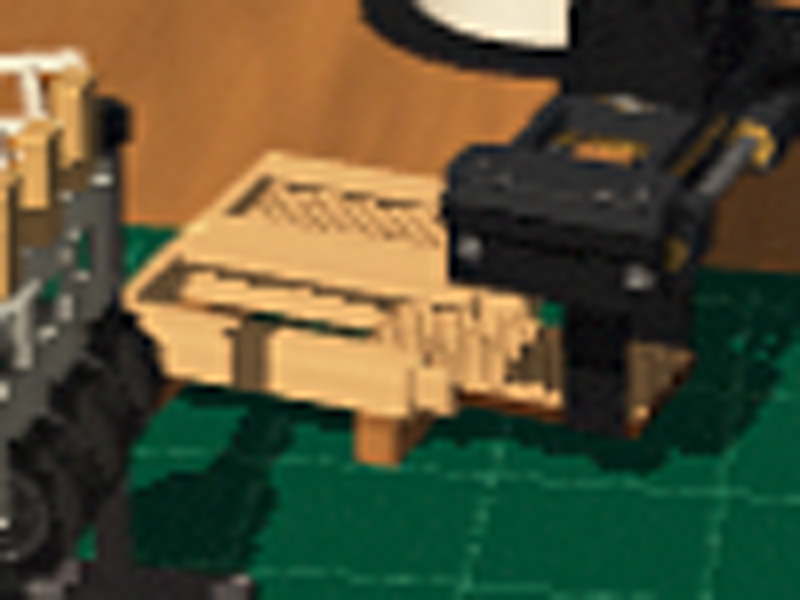

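Entering cleanly with no side load. Continue.

Request:
arm_command([
  {"translation": [-0.2,0,0],"dr": [0,0,0],"jaw": 1},
  {"translation": [-0.2,0,0],"dr": [0,0,0],"jaw": 1},
  {"translation": [-0.2,0,0],"dr": [0,0,0],"jaw": 1},
  {"translation": [-0.1,0,0],"dr": [0,0,0],"jaw": 1},
  {"translation": [0,0,0],"dr": [0,0,0],"jaw": 1},
])

```text
time_s: 47.33
position: [0.4921, -0.2623, 0.0371]
tcp_rot: [[-0.974, 0.228, 0.001], [0.228, 0.974, -0.001], [-0.001, -0.001, -1.0]]
force: [-0.2, 0.5, 0.9]
opening: 0.684
```

Request:
arm_command([
  {"translation": [-0.2,0,0],"dr": [0,0,0],"jaw": 1},
  {"translation": [-0.2,0,0],"dr": [0,0,0],"jaw": 1},
  {"translation": [-0.2,0,0],"dr": [0,0,0],"jaw": 1},
  {"translation": [-0.1,0,0],"dr": [0,0,0],"jaw": 1},
  {"translation": [0,0,0],"dr": [0,0,0],"jaw": 1},
])

```text
time_s: 47.75
position: [0.5092, -0.2663, 0.0372]
tcp_rot: [[-0.974, 0.229, 0.001], [0.229, 0.974, -0.001], [-0.001, -0.001, -1.0]]
force: [0.3, 0.8, -1.4]
opening: 0.679
```

```bash
python3 -c "
from h import *
w=rack(-31,41-1.2);plan(w[0],w[1],.0367,90+RY)"
```

```text
t 47.75 pos [ 0.5092 -0.2663  0.0372] yaw 76.79 tilt [ 0.0012 -0.0008] F [ 0.3  0.8 -1.4] open 0.679
 dr_z units -0.018  trans units [-0.102  0.035  0.018]
```

Release, and go round behind as before.

Request:
arm_command([
  {"translation": [0,0,0.04],"dr": [0,0,0],"jaw": 1},
  {"translation": [0,0,0],"dr": [0,0,0],"jaw": 0.4},
  {"translation": [0,0,0],"dr": [0,0,0],"jaw": 0.2},
  {"translation": [0,0,0],"dr": [0,0,0],"jaw": 0.15},
  {"translation": [0,0,0],"dr": [0,0,0],"jaw": 0.15},
  {"translation": [0,0,-0.5],"dr": [0,0,0],"jaw": 0.15},
  {"translation": [0,0,-0.7],"dr": [0,0,0],"jaw": 0.15},
  {"translation": [0.4,0,-0.2],"dr": [0,0,0],"jaw": 0.5},
  {"translation": [0.5,0,0],"dr": [0,0,0],"jaw": 1},
  {"translation": [0.5,0,0],"dr": [0,0,0],"jaw": 1},
  {"translation": [0.1,0,0],"dr": [0,0,0],"jaw": 1},
  {"translation": [0,0,0],"dr": [0,0,0],"jaw": 1},
])

```text
time_s: 48.75
position: [0.4703, -0.2567, 0.0714]
tcp_rot: [[-0.973, 0.229, -0.001], [0.229, 0.973, 0.001], [0.001, 0.001, -1.0]]
force: [-0.7, 0.5, -0.0]
opening: 0.551
```

Request:
arm_command([
  {"translation": [0,0,0],"dr": [0,0,0],"jaw": 1},
  {"translation": [0,0,0],"dr": [0,0,0],"jaw": 1},
  {"translation": [0,0,0],"dr": [0,0,0],"jaw": 1},
  {"translation": [0,0,0],"dr": [0,0,0],"jaw": 1},
  {"translation": [0,0,0],"dr": [0,0,0],"jaw": 1},
  {"translation": [0,0,0],"dr": [0,0,0],"jaw": 1},
  {"translation": [0,0,0],"dr": [0,0,0],"jaw": 1},
])

```text
time_s: 49.33
position: [0.4717, -0.2573, 0.071]
tcp_rot: [[-0.974, 0.229, -0.0], [0.229, 0.974, 0.0], [0.0, 0.0, -1.0]]
force: [-0.1, -0.1, 0.3]
opening: 0.044
```

```bash
python3 -c "
from h import *
w=rack(-8.5,39.3);plan(w[0],w[1],.0355,90+RY)
p,d=snap('29','side')
cv2.imwrite('pics/s29c.png',cv2.resize(p[160:235,250:350,::-1],(800,600),interpolation=2))
C=cloud('side',d);P=C[...,:2]*1000-[533,-311.8];a=np.radians(RY);s=P@[np.cos(a),np.sin(a)];t=P@[-np.sin(a),np.cos(a)];z=C[...,2]
m=(wood(p)>0)&(s<-18)&(s>-70)&(t>5)&(t<80)&(z>.02)&(z<.05);print(m.sum(),np.percentile(s[m],[1,5]),np.percentile(t[m],[2,98]),np.median(z[m]))"
```

```text
t 49.33 pos [ 0.4717 -0.2573  0.071 ] yaw 76.79 tilt [-0.  0.] F [-0.1 -0.1  0.3] open 0.044
 dr_z units -0.019  trans units [-2.541e+00  2.000e-03  1.418e+00]
94 [-48.74456425 -46.84087505] [10.89511026 69.06702304] 0.031940346426999666
```

View pics/s29c.png

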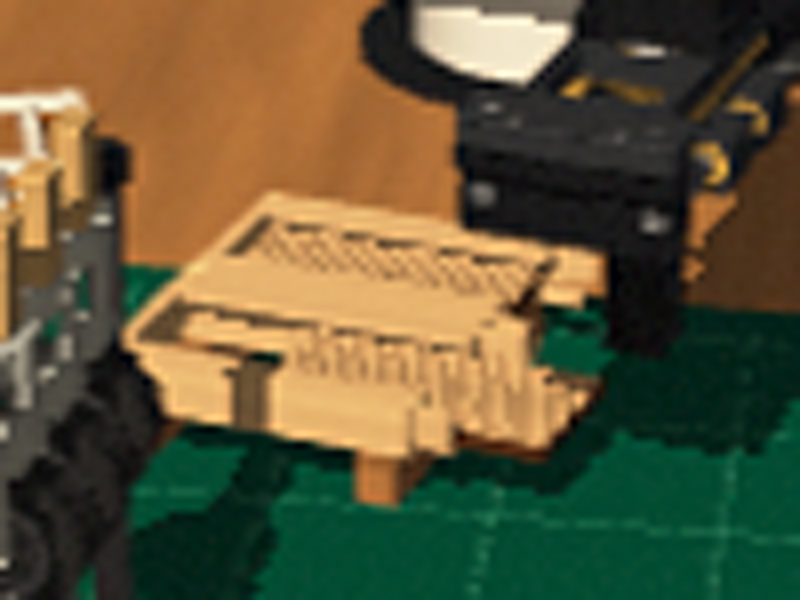

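Request:
arm_command([
  {"translation": [0,0,0.5],"dr": [0,0,0],"jaw": 1},
  {"translation": [0,0,0.5],"dr": [0,0,0],"jaw": 1},
  {"translation": [0,0,0.42],"dr": [0,0,0],"jaw": 1},
  {"translation": [0,0,0],"dr": [0,0,0],"jaw": 1},
  {"translation": [-0.2,0,0],"dr": [0,0,0],"jaw": 1},
  {"translation": [-0.25,0,0],"dr": [0,0,0],"jaw": 1},
  {"translation": [-0.25,0,0],"dr": [0,0,0],"jaw": 1},
  {"translation": [-0.25,0,0],"dr": [0,0,0],"jaw": 1},
  {"translation": [-0.15,0,0],"dr": [0,0,0],"jaw": 1},
  {"translation": [0,0,0],"dr": [0,0,0],"jaw": 1},
])

```text
time_s: 50.22
position: [0.5001, -0.2643, 0.0361]
tcp_rot: [[-0.974, 0.228, 0.002], [0.228, 0.974, -0.002], [-0.002, -0.001, -1.0]]
force: [0.5, -0.4, -0.3]
opening: 0.007
```

Request:
arm_command([
  {"translation": [-0.2,0,0.03],"dr": [0,0,0],"jaw": 1},
  {"translation": [-0.25,0,0],"dr": [0,0,0],"jaw": 1},
  {"translation": [-0.25,0,0],"dr": [0,0,0],"jaw": 1},
  {"translation": [-0.25,0,0],"dr": [0,0,0],"jaw": 1},
  {"translation": [-0.15,0,0],"dr": [0,0,0],"jaw": 1},
  {"translation": [0,0,0],"dr": [0,0,0],"jaw": 1},
])

```text
time_s: 50.72
position: [0.5265, -0.2704, 0.0349]
tcp_rot: [[-0.974, 0.228, 0.001], [0.228, 0.974, -0.001], [-0.002, -0.001, -1.0]]
force: [0.5, 1.5, 0.5]
opening: 0.003
```

```bash
python3 -c "
from h import *
w=rack(-8.5,39.3);plan(w[0],w[1],.0355,90+RY)
p,d=snap('30','side')
cv2.imwrite('pics/s30c.png',cv2.resize(p[160:235,250:350,::-1],(800,600),interpolation=2))"
```

```text
t 50.72 pos [ 0.5265 -0.2704  0.0349] yaw 76.8 tilt [ 0.0015 -0.0011] F [0.5 1.5 0.5] open 0.003
 dr_z units -0.017  trans units [-0.288  0.019 -0.024]
```

View pics/s30c.png

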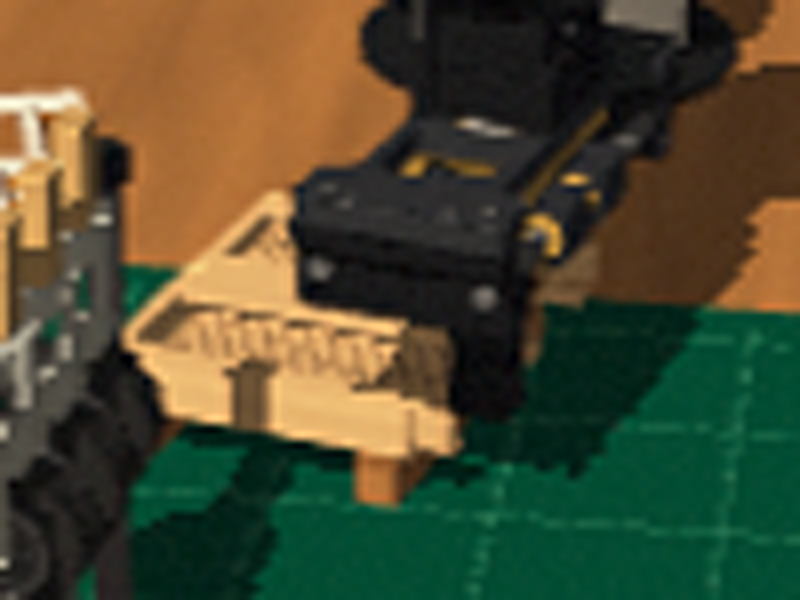

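Request:
arm_command([
  {"translation": [-0.08,0,0],"dr": [0,0,0],"jaw": 1},
  {"translation": [-0.08,0,0],"dr": [0,0,0],"jaw": 1},
  {"translation": [-0.08,0,0],"dr": [0,0,0],"jaw": 1},
  {"translation": [0,0,0],"dr": [0,0,0],"jaw": 1},
])

```text
time_s: 51.1
position: [0.5314, -0.2714, 0.0348]
tcp_rot: [[-0.973, 0.229, 0.0], [0.229, 0.973, -0.0], [-0.001, -0.0, -1.0]]
force: [-0.7, -0.7, 0.5]
opening: 0.009
```

Request:
arm_command([
  {"translation": [-0.06,0,0],"dr": [0,0,0],"jaw": 1},
  {"translation": [0,0,0],"dr": [0,0,0],"jaw": 1},
])

```text
time_s: 51.27
position: [0.5326, -0.2717, 0.0348]
tcp_rot: [[-0.973, 0.229, 0.0], [0.229, 0.973, -0.0], [-0.0, -0.0, -1.0]]
force: [0.2, -0.2, 0.1]
opening: 0.007
```

Request:
arm_command([
  {"translation": [-0.06,0,0],"dr": [0,0,0],"jaw": 1},
  {"translation": [0,0,0],"dr": [0,0,0],"jaw": 1},
])

```text
time_s: 51.43
position: [0.5329, -0.2716, 0.0347]
tcp_rot: [[-0.974, 0.228, -0.002], [0.228, 0.974, 0.001], [0.003, 0.0, -1.0]]
force: [-2.8, -0.6, 1.9]
opening: 0.004
```

Request:
arm_command([
  {"translation": [-0.06,0,0],"dr": [0,0,0],"jaw": 1},
  {"translation": [-0.04,0,0],"dr": [0,0,0],"jaw": 1},
  {"translation": [0,0,0],"dr": [0,0,0],"jaw": 1},
])

```text
time_s: 51.68
position: [0.5331, -0.2715, 0.0346]
tcp_rot: [[-0.974, 0.228, -0.007], [0.228, 0.974, 0.003], [0.008, 0.001, -1.0]]
force: [-9.3, -0.6, 4.9]
opening: 0.006
```

```bash
python3 -c "
from h import *
w=rack(-8.5,39.3);plan(w[0],w[1],.0355,90+RY)"
```

```text
t 51.68 pos [ 0.5331 -0.2715  0.0346] yaw 76.84 tilt [-0.0071  0.0028] F [-9.3 -0.6  4.9] open 0.006
 dr_z units -0.01  trans units [-0.021  0.001 -0.035]
```

Panel1 meets the stop too (9 N, same depth within about 0.5 mm). Back off, rise and move aside for the last look.

Request:
arm_command([
  {"translation": [0.3,0,0],"dr": [0,0,0],"jaw": 1},
  {"translation": [0.6,0,0],"dr": [0,0,0],"jaw": 1},
  {"translation": [0.6,0,-0.4],"dr": [0,0,0],"jaw": 1},
  {"translation": [0.3,0,-0.9],"dr": [0,0,0],"jaw": 1},
  {"translation": [0,0,-0.9],"dr": [0,0,0],"jaw": 1},
  {"translation": [0,0,-0.9],"dr": [0,0,0],"jaw": 1},
  {"translation": [0,0,-0.9],"dr": [0,0,0],"jaw": 1},
  {"translation": [0,0,-0.9],"dr": [0,0,0],"jaw": 1},
  {"translation": [0,0,-0.9],"dr": [0,0,0],"jaw": 1},
  {"translation": [0,0,-0.9],"dr": [0,0,0],"jaw": 1},
  {"translation": [0,0,-0.9],"dr": [0,0,0],"jaw": 1},
  {"translation": [0,0,-0.9],"dr": [0,0,0],"jaw": 1},
])

```text
time_s: 52.68
position: [0.493, -0.2621, 0.2486]
tcp_rot: [[-0.973, 0.229, 0.002], [0.229, 0.973, -0.001], [-0.002, -0.0, -1.0]]
force: [0.3, 0.1, 0.7]
opening: 0.004
```

Request:
arm_command([
  {"translation": [0.2,0.9,0],"dr": [0,0,0],"jaw": 1},
  {"translation": [0.2,0.9,0],"dr": [0,0,0],"jaw": 1},
  {"translation": [0.2,0.9,0],"dr": [0,0,0],"jaw": 1},
  {"translation": [0.2,0.9,0],"dr": [0,0,0],"jaw": 1},
  {"translation": [0.2,0.9,0],"dr": [0,0,0],"jaw": 1},
  {"translation": [0.2,0.9,0],"dr": [0,0,0],"jaw": 1},
  {"translation": [0.2,0.9,0],"dr": [0,0,0],"jaw": 1},
  {"translation": [0.2,0.9,0],"dr": [0,0,0],"jaw": 1},
  {"translation": [0.2,0.9,0],"dr": [0,0,0],"jaw": 1},
  {"translation": [0.2,0.9,0],"dr": [0,0,0],"jaw": 1},
  {"translation": [0.2,0.9,0],"dr": [0,0,0],"jaw": 1},
  {"translation": [0.2,0.9,0],"dr": [0,0,0],"jaw": 1},
])

```text
time_s: 53.68
position: [0.4963, 0.0157, 0.2475]
tcp_rot: [[-0.973, 0.229, 0.002], [0.229, 0.973, 0.0], [-0.002, 0.001, -1.0]]
force: [1.0, -0.4, -0.1]
opening: 0.008
```

Request:
arm_command([
  {"translation": [0,0.9,0],"dr": [0,0,0],"jaw": 1},
  {"translation": [0,0.9,0],"dr": [0,0,0],"jaw": 1},
  {"translation": [0,0.9,0],"dr": [0,0,0],"jaw": 1},
  {"translation": [0,0.9,0],"dr": [0,0,0],"jaw": 1},
  {"translation": [0,0.9,0],"dr": [0,0,0],"jaw": 1},
  {"translation": [0,0,0],"dr": [0,0,0],"jaw": 1},
  {"translation": [0,0,0],"dr": [0,0,0],"jaw": 1},
  {"translation": [0,0,0],"dr": [0,0,0],"jaw": 1},
])

```text
time_s: 54.35
position: [0.5215, 0.1237, 0.2472]
tcp_rot: [[-0.974, 0.228, 0.0], [0.228, 0.974, -0.0], [-0.0, -0.0, -1.0]]
force: [1.1, -0.8, -0.1]
opening: 0.003
```

```bash
python3 -c "
from h import *
plan(.45,.2,.3)
p,d=snap('31','top');C=cloud('top',d);x,y,z=C[...,0],C[...,1],C[...,2]
cv2.imwrite('pics/t31c.png',cv2.resize(p[160:320,190:510,::-1],(800,400),interpolation=2))
m=((wood(p)>0)&(z>.168)&(z<.215)&(x>.6)&(x<.68)&(y>-.13)&(y<.18)).astype(np.uint8)
k,l,st,ce=cv2.connectedComponentsWithStats(m)
for i in range(1,k):
  if st[i,4]>15: print(np.round(cv2.minAreaRect((C[l==i][:,:2]*1000).astype(np.float32))[0],1), round(np.percentile(C[l==i][:,2],95),4))
panels(p,C)
p,d=snap('31','side');cv2.imwrite('pics/s31c.png',cv2.resize(p[150:390,180:420,::-1],(600,600),interpolation=2))
cv2.imwrite('pics/s31d.png',cv2.resize(p[160:235,250:350,::-1],(800,600),interpolation=2))"
```

```text
t 54.35 pos [0.5215 0.1237 0.2472] yaw 76.8 tilt [ 0.0003 -0.0002] F [ 1.1 -0.8 -0.1] open 0.003
 dr_z units -0.0  trans units [ 3.481  2.319 -2.112]
[642.   54.3] 0.2025
[637.9 -15.7] 0.2012
[635.2 -54.1] 0.1997
[633.4 -95.5] 0.201
```

View pics/t31c.png

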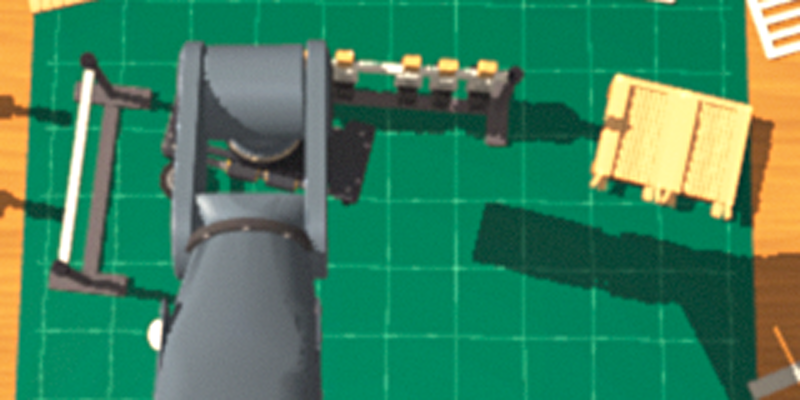

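View pics/s31c.png

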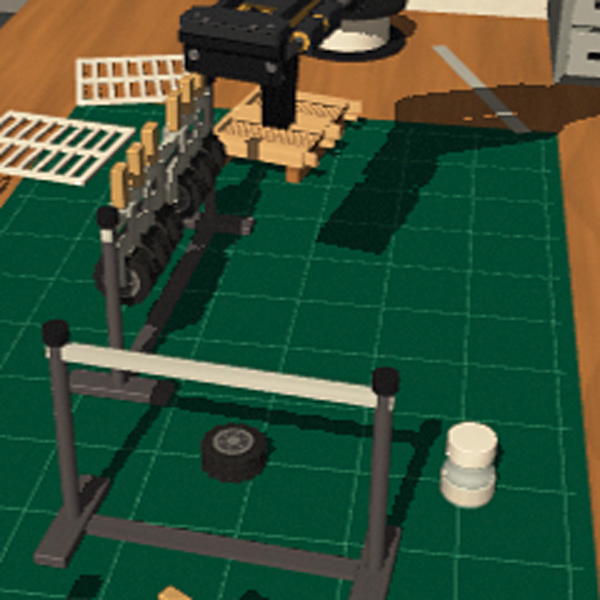

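View pics/s31d.png

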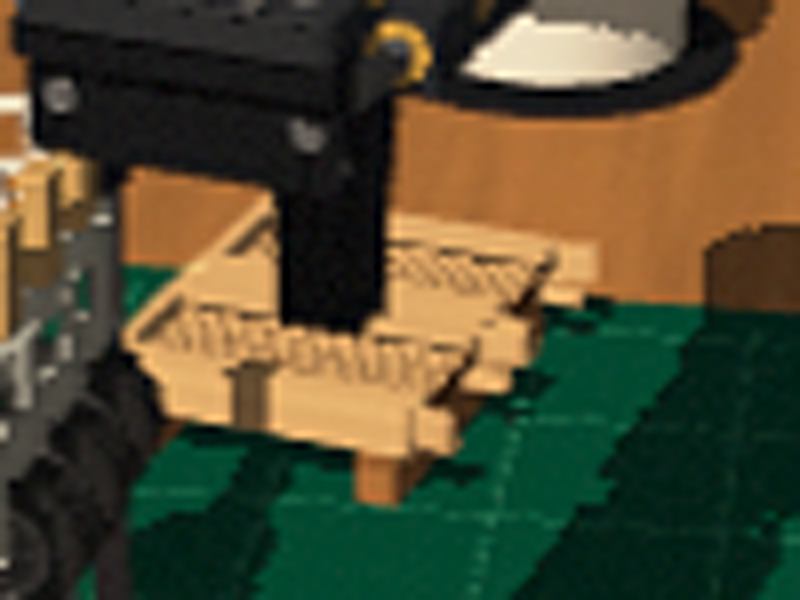

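The stand is empty, six hangers are on the rail, both panels are home in the rack, and the jar and spare wheel are still there. The robot is clear of everything. Handing in.

```bash
python3 -c "
from rig import *
print(hand_in())"
```

```text
the job is handed in; nothing more can be done
None
```

The job is done and handed in at 54 s, well inside the 208 s limit; no verdict was reported.

**Wheels:** Two wet wheels were present. Both now hang on the drying rail, each in one of the two wider gaps.
- The last top view measured four of the six grips. Dry wheels 2 to 4 were within 1 mm of where they started, and the second wet wheel was at y ≈ −54 mm, seated at the same height.
- The arm hid the other two grips in that view. Mid-run they measured 136 mm (dry wheel 1, 135 mm at the start) and 97 mm (the first wet wheel). In the last side view they are still hanging in line.

**Panels:** Both panels are in their channels, pushed until they met the back stop at about 8–9 N. The two push depths agree within about 0.5 mm, and the last picture shows both fully in. The right-hand panel brushed a channel side at up to 3.6 N on the way in, and a 1–2 mm sideways trim relieved it.

**Left alone:** In the last side view the primer jar and spare wheel look to be where they started, and the spray stand is empty. I did not touch the orange and red look-alikes.

No other check failed. Neither panel was knocked before I picked it up.

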